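# Close the flower press crosswise

### The job

Close the flower press on the breakfast table: tighten its four wing nuts clockwise, up to about half a turn each, going crosswise (a nut, then the one diagonally opposite, then the other two), each just until it feels snug, so that the plate comes fully home and level. Do not force any nut past snug, do not press on the plate, and leave the breakfast things where they are.

Things in the scene. Friction and masses are not known exactly. Their poses are not given: they have to be found in the camera images.
- press: flower press: fixed wooden base board 190 x 190 x 16 mm on the table, origin under its centre, x and y along its sides; four 22 mm high lugs at the middles of its sides; a 7 mm upright steel stud in each corner, at (x, y) mm (-62,-62) with nut a, (-62,+62) nut b, (+62,+62) nut c, (+62,-62) nut d
- plate: blackened steel pressing plate, 170 x 170 x 10 mm, loose on the four studs, origin at the centre of its underside. Springs under it just carry its weight (2.2 kg) and hold it up against the nuts, so it sits a few mm high, a little askew. Home is on cork pads round the studs, hidden under it, whose height above the base board (5 to 8.5 mm) differs each time
- nut_a: steel wing nut in the press's -x -y corner, diagonally opposite nut c. Origin: centre of its underside, on the stud axis; z up, x along the wing. Flange 30 mm across, 5 mm high; hub 20 mm across to 11 mm; flat upright wing 46 mm long (x), 8 mm thick (y), 10 to 38 mm above the underside: pinch it across the 8 mm, fingertips 5 mm or more clear of the plate. All four are alike
- nut_b: steel wing nut in the press's -x +y corner, diagonally opposite nut d. Same shape and axes as nut a. All four: clockwise from above tightens; the nut sinks 16 mm per turn (2.55 mm per rad; a quick thread) and stays where it is let go. From the start each needs 0.17 to 0.52 turn to be snug; how much can only be felt. Pinch it firmly (80 to 100 N) so that it does not slip in the fingers
- nut_c: steel wing nut in the press's +x +y corner, diagonally opposite nut a. Same shape and axes as nut a. All four: a nut runs against a steady 0.35 N m or so (give or take a tenth) until the plate is home under it; then the torque climbs by about 0.4 N m per rad. Snug is when it stands about 0.25 N m above the free running torque; 0.35 N m above is forced
- nut_d: steel wing nut in the press's +x -y corner, diagonally opposite nut b. Same shape and axes as nut a. All four: 0.25 N m above the free running torque means that the nut presses on the plate with about 95 N. It does not run back when let go
- mug: blue enamel mug, 82 mm across, 85 mm high; origin at the centre of its underside; a bystander, loose, to be left where it is
- jar: glass jam jar with a closed steel screw lid, 68 mm across, 95 mm high; origin at the centre of its underside; a bystander, loose, to be left where it is
- spoon: steel teaspoon, 140 mm long, lying; a bystander, loose, to be left where it is
- butter: bamboo butter dish with a swing door front, 100 x 150 x 62 mm high; origin at the centre of its underside; a bystander, loose, to be left where it is
- bowl: white bowl, 110 mm across, 50 mm high; origin at the centre of its underside; a bystander, loose, to be left where it is
- herb: terracotta pot with a herb, 106 mm across, about 145 mm high; origin at the centre of its underside; a bystander, loose, to be left where it is
Mind the look-alikes: they are no part of the job. Leave any blue or purple look-alike of the plate alone.

How it is judged:
By the outcome, as a careful person would: the job done as asked, in the order asked, and still so for the second after the job is handed in, with the robot touching nothing.
It also fails if it takes over 72 s, if anything falls off the work surface, if the arm or the gripper's body presses on something with over 40 N, if the wrist force passes 120 N, or if a joint passes its speed limit or range.

### The arm

A 6-joint arm with a two-finger parallel gripper is mounted at the origin on the work surface. World frame = base frame: x ahead of the robot, y to its left, z up, the work surface at z = 0. Lengths are in m, angles in rad, forces in N, time in s.
With the tool pointing down it reaches from about 0.325 to 0.775 m from the base axis. Payload 5.5 kg.
Tool frame: the origin (TCP) lies between the finger pads; the fingertips stand 17 mm ahead of it and the grasp point (between the pads) lies 2 mm behind it; z points along the fingers, y is the direction in which the jaws open and shut (so a half turn about z gives the same grasp; the last joint's range is limited). The gripper opens to 85 mm and grips with 20 to 120 N. Pads are 22 mm wide; open, the fingers measure 114 mm over their backs; the gripper's body (76 mm by 85 mm) begins 54 mm behind the grasp point. The pads swing forward as they close: fully open they stand 13 mm farther back than shut.
Start: joints at [-1.174, 0.091, 1.231, -0, 1.82, -0.057], TCP at [0.263, -0.539, 0.248] pointing down, gripper open.
Joint ranges: [-2.87, 2.87], [-0.86, 2.18], [0.17, 2.46], [-1.51, 4.65], [0.06, 2.69], [-2.65, 2.65]. Speed limits (rad/s): [2.57, 2.57, 3.01, 3.14, 3.14, 3.14].

### API

Orientations are given as a unit quaternion [x, y, z, w].
In Python, from rig import robot gives the robot as it stands.
- The arm moves only by the tool drive_tool, never from a script. Its argument "targets" is a list of rows, each an object of numbers: "dx", "dy", "dz": the shift along the tool's x, y, z in cm; "rx", "ry", "rz": the turn, a rotation vector about the tool's x, y, z in rad; "gripper": the opening, from 0 (shut) to 1 (fully open). In form: [{"dx": .., "dy": .., "dz": .., "rx": .., "ry": .., "rz": .., "gripper": ..}, ...]. A call has 1 to 12 rows; each row is the pose to reach, as a shift and turn from the pose commanded when the call began, along the tool's axes at that moment; what a row does not reach only later rows make up. A row lasts 1/8 s, in which the tool goes at most 62.5 mm and 10.7 degrees, less where a joint would pass 70% of its speed; a pose out of reach is approached as far as the arm can. A call with a gripper value outside its range is refused whole. The fingers move at their own pace and stop on an object; the grip force is fixed at half the most. Time passes only in rows, so rows that repeat a pose let the fingers close. It gives the time, the measured TCP pose, the force and the opening at its end, in the units of the state.
- robot.get_state(): the state, without advancing time (a new reading comes with each control period).
- robot.read_camera(name): name is "scene" or "top" or "wrist"; returns (picture, depth): 420x560x3 uint8, red, green, blue; 420x560 float32, m along the optical axis (not along the pixel's ray), 0 where there is no reading.
- robot.camera_info(name): a dict with "K" (3x3 intrinsics, pixels), "k1" (the pictures are not rectified: a ray, as slopes to the right and down, at radius r is drawn at 1 + k1 r^2 times it, then the intrinsics apply), "world_to_cam" (4x4, takes a point from world to camera coordinates); the wrist camera has in their place "T_tool_cam" (4x4, takes a point from camera to tool coordinates, whose origin is the TCP and whose axes are the flange's). Camera axes: x right, y down, z forward; pixel columns grow to the right and rows downward; lengths in m; the calibration is good to about 2 mm. A picture is of the moment at which its call begins: read the wrist's pose just before it. camera_info takes no time and is no camera call.
- robot.sign_off(): hands the job in, once; it reports no verdict.
The state is a dict: "t": time; "joint_pos": joint angles; "dq": joint speeds; "joint_efforts": joint torques, N m; "ee_pos": TCP position; "tcp_rot": TCP orientation; "ft_force": force on the tool from outside, world axes, zero at the start; "ft_torque": the same for the moment, N m; "opening": finger opening in m.
Only numpy, scipy, OpenCV 4.12 (cv2) and the standard library are available. Lean on these libraries where they do the work, as an engineer would, in place of code of your own. Each camera call takes 0.05 s, during which the arm holds its last target. There are 200 camera calls.

## Working session

There is one attempt and no reset: what is moved stays moved. The work goes in short steps, Python scripts to look and compute and a tool call to move; the robot and the scene stay as the last step left them, time stands still between calls to the robot, and variables do not carry over. Pictures are saved under pics/ and viewed, about 8 in all and at most 12, crops included, and the job is handed in when it is done.

Besides the shell and the picture viewer there is one more tool, called after ">>>" in YAML: its name, and indented under it one key for each argument. drive_tool: Moves the arm, as the interface text tells. Its arguments: {"type":"object","properties":{"targets":{"type":"array"}},"required":["targets"]}

```bash
mkdir -p pics; ls; cat > h.py <<'E'
import numpy as np, cv2
from rig import robot
from scipy.spatial.transform import Rotation as R
def snap(name,fn=None):
    s=robot.get_state(); im,d=robot.read_camera(name); ci=robot.camera_info(name)
    if fn: cv2.imwrite('pics/'+fn,im[:,:,::-1])
    if name=='wrist':
        T=np.eye(4);T[:3,:3]=R.from_quat(s['tcp_rot']).as_matrix();T[:3,3]=s['ee_pos'];cw=T@np.array(ci['T_tool_cam'])
    else: cw=np.linalg.inv(np.array(ci['world_to_cam']))
    return im,d,np.array(ci['K']),ci['k1'],cw
def rays(uv,K,k1):
    uv=np.asarray(uv,float).reshape(-1,2)
    p=(uv-[K[0,2],K[1,2]])/[K[0,0],K[1,1]]
    q=p.copy()
    for _ in range(10): q=p/(1+k1*(q**2).sum(1,keepdims=True))
    return np.c_[q,np.ones(len(q))]
def onplane(uv,z,K,k1,cw):
    r=rays(uv,K,k1)@cw[:3,:3].T; o=cw[:3,3]
    return o+r*((z-o[2])/r[:,2:3])
def pts(d,K,k1,cw):
    h,w=d.shape; u,v=np.meshgrid(np.arange(w),np.arange(h))
    r=rays(np.c_[u.ravel(),v.ravel()],K,k1)*d.reshape(-1,1)
    return (r@cw[:3,:3].T+cw[:3,3]).reshape(h,w,3)
E
python3 - <<'E'
from h import *
print(robot.get_state())
for n in ['scene','top']:
    im,d,K,k1,cw=snap(n,n+'0.png'); print(n,K,k1,cw.round(3))
E
```

```text
pics
{'t': 0.0, 'joint_pos': array([-1.17373811e+00,  9.18966115e-02,  1.23196028e+00,  1.73702261e-05,
        1.81978645e+00, -5.67005969e-02]), 'dq': array([-0.00102014,  0.00176119, -0.00042861, -0.00046585,  0.00098337,
        0.00320774]), 'joint_efforts': array([-2.06443372e-03, -4.58730483e+01, -4.18025994e+01, -3.52953566e-04,
        1.14824006e-02, -9.17956527e-06]), 'ee_pos': array([ 0.26290954, -0.53903952,  0.24708622]), 'tcp_rot': array([ 9.74372086e-01,  2.24939962e-01, -1.65353161e-04, -1.01195948e-03]), 'ft_force': array([-0.62713193, -0.5192546 ,  0.07762943]), 'ft_torque': array([-0.03454871, -0.02239907, -0.05011105]), 'opening': 0.08545141345397637}
scene [[436.84410059   0.         280.79700714]
 [  0.         436.84410059 208.04825344]
 [  0.           0.           1.        ]] -0.09684989550584369 [[ 0.83   0.485 -0.274  0.9  ]
 [ 0.557 -0.714  0.423 -0.555]
 [ 0.009 -0.504 -0.863  1.229]
 [ 0.     0.     0.     1.   ]]
top [[479.55962204   0.         283.51237242]
 [  0.         479.55962204 201.42784167]
 [  0.           0.           1.        ]] 0.012721832842752837 [[ 0.017 -0.996  0.082  0.418]
 [-1.    -0.016  0.008  0.027]
 [-0.006 -0.082 -0.997  1.531]
 [ 0.     0.     0.     1.   ]]
```

View pics/top0.png

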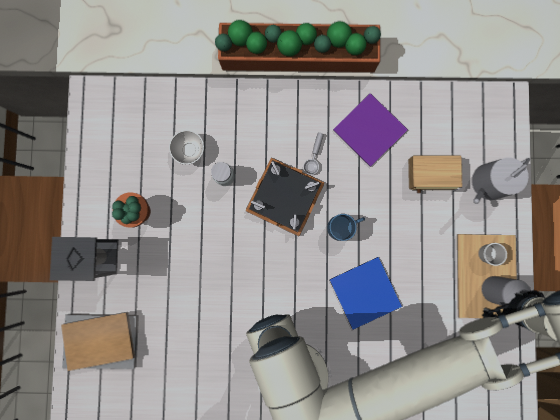

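View pics/scene0.png

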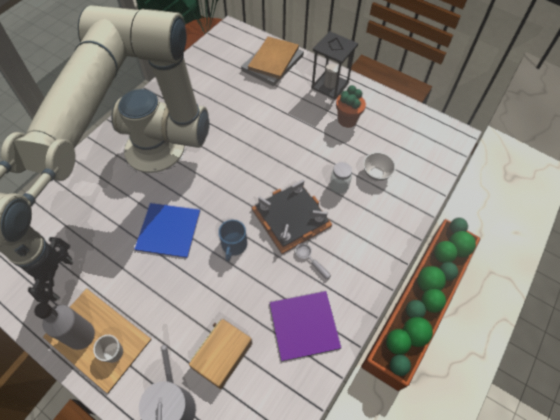

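The press is at top (287,197) and scene (291,215), a dark plate on a brown board with four nuts. The look-alikes are blue at top (366,292) and purple at top (370,130); neither has studs or nuts. The mug is at (341,227), the jar at (222,173) and the spoon at (315,155), all close to the press.

```bash
python3 - <<'E'
from h import *
im,d,K,k1,cw=snap('top')
P=pts(d,K,k1,cw)
roi=np.zeros(d.shape,bool); roi[145:250,235:340]=1
hsv=cv2.cvtColor(im,cv2.COLOR_RGB2HSV)
dark=(roi&(hsv[...,2]<70)&(P[...,2]>.012)&(P[...,2]<.05)).astype(np.uint8)
n,l,st,c=cv2.connectedComponentsWithStats(dark); k=1+st[1:,4].argmax(); m=l==k
Z=P[...,2][m]; print('plate z',np.percentile(Z,[5,25,50,75,95]).round(4),m.sum())
A=np.c_[P[...,:2][m],np.ones(m.sum())]; print('plane',np.linalg.lstsq(A,Z,rcond=None)[0])
zp=np.median(Z)
brown=(roi&(hsv[...,1]>90)&(hsv[...,0]<20)&(hsv[...,2]>50)&(P[...,2]<.06)).astype(np.uint8)
n,l,st,c=cv2.connectedComponentsWithStats(brown|dark); k=1+st[1:,4].argmax()
for nm,mm,z in [('plate',m,zp),('board',(l==k),.016)]:
    v,u=np.nonzero(mm); q=onplane(np.c_[u,v],z,K,k1,cw)[:,:2].astype(np.float32)
    print(nm,cv2.minAreaRect(q*1000))
nm=roi&(P[...,2]>zp+.02)&(P[...,2]<.1)
n,l,st,c=cv2.connectedComponentsWithStats(nm.astype(np.uint8))
for i in range(1,n):
    if st[i,4]<8: continue
    q=P[l==i]; t=q[:,:2]-q[:,:2].mean(0); w,V=np.linalg.eigh(t.T@t)
    print(c[i].round(1),st[i,4],q.mean(0).round(4),'zmax',q[:,2].max().round(4),'ang',np.degrees(np.arctan2(V[1,1],V[0,1])).round(0))
big=cv2.resize(im[140:255,230:345],None,fx=5,fy=5,interpolation=cv2.INTER_CUBIC)
cv2.imwrite('pics/crop1.png',big[:,:,::-1])
E
```

```text
plate z [0.0311 0.0345 0.0368 0.039  0.0422] 2548
plane [-0.00581165  0.0022801   0.03977163]
plate ((559.3069458007812, 35.512298583984375), (171.87518310546875, 171.7789764404297), 64.92965698242188)
board ((561.5222778320312, 35.94764709472656), (190.597900390625, 193.30496215820312), 65.02236938476562)
[275.  167.9] 48 [0.6413 0.0667 0.0727] zmax 0.0802 ang -152.0
[311.6 185.1] 45 [ 0.5897 -0.0461  0.074 ] zmax 0.0816 ang 111.0
[257.7 204.4] 42 [0.528  0.1173 0.0735] zmax 0.0825 ang 67.0
[294.1 222. ] 41 [0.4759 0.0055 0.0741] zmax 0.0838 ang 178.0
[332.7 227.5] 62 [ 0.4613 -0.111   0.0802] zmax 0.0919 ang -179.0
```

View pics/crop1.png

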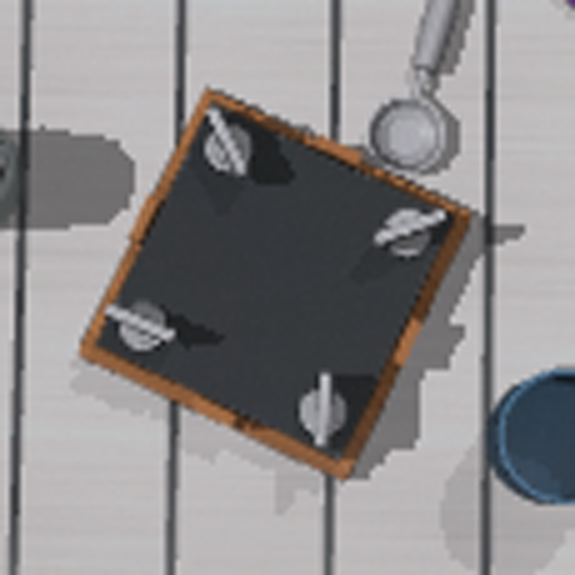

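```bash
cat >> h.py <<'E'
def go(x,y,z,th=None):
    "tool shift (cm) and turn to reach TCP x,y,z with tool y at world angle th (deg), tool straight down"
    s=robot.get_state(); M=R.from_quat(s['tcp_rot']).as_matrix()
    d=M.T@(np.array([x,y,z])-s['ee_pos'])*100
    o=''
    if th is not None:
        t=np.radians(th); Y=np.array([np.cos(t),np.sin(t),0]); Z=np.array([0,0,-1.]); G=np.c_[np.cross(Y,Z),Y,Z]
        o=R.from_matrix(M.T@G).as_rotvec().round(3)
    print('th now',np.degrees(np.arctan2(M[1,1],M[0,1])).round(1),'q',s['joint_pos'].round(2),'d',d.round(2),'r',o)
E
python3 - <<'E'
from h import *
print(robot.camera_info('wrist'))
go(.56,.035,.27,40)
E
```

```text
{'K': array([[343.0899766 ,   0.        , 279.0685658 ],
       [  0.        , 343.0899766 , 210.46291405],
       [  0.        ,   0.        ,   1.        ]]), 'k1': -0.00903448082171771, 'T_tool_cam': array([[ 5.73146631e-04, -9.56568122e-01, -2.91508318e-01,
         7.45005495e-02],
       [ 9.99999596e-01,  7.50271278e-04, -4.95832119e-04,
        -9.81244223e-05],
       [ 6.93007518e-04, -2.91507916e-01,  9.56568165e-01,
        -1.26291428e-01],
       [ 0.00000000e+00,  0.00000000e+00,  0.00000000e+00,
         1.00000000e+00]])}
th now -64.0 q [-1.17  0.09  1.23  0.    1.82 -0.06] d [ 51.86 -38.58  -2.2 ] r [-1.000e-03 -1.000e-03 -1.815e+00]
```

>>> drive_tool:
  targets:
    - {"dx": 4,"dy": -3,"dz": -2,"rz": -0.15,"gripper": 1}
    - {"dx": 9,"dy": -6.5,"dz": -2,"rz": -0.3,"gripper": 1}
    - {"dx": 14,"dy": -10,"dz": -2,"rz": -0.45,"gripper": 1}
    - {"dx": 18,"dy": -13.5,"dz": -2,"rz": -0.6,"gripper": 1}
    - {"dx": 23,"dy": -17,"dz": -2,"rz": -0.75,"gripper": 1}
    - {"dx": 28,"dy": -20.5,"dz": -2,"rz": -0.9,"gripper": 1}
    - {"dx": 33,"dy": -24,"dz": -2,"rz": -1.05,"gripper": 1}
    - {"dx": 37,"dy": -27.5,"dz": -2,"rz": -1.2,"gripper": 1}
    - {"dx": 42,"dy": -31,"dz": -2,"rz": -1.35,"gripper": 1}
    - {"dx": 46,"dy": -34,"dz": -2,"rz": -1.5,"gripper": 1}
    - {"dx": 50,"dy": -37,"dz": -2,"rz": -1.65,"gripper": 1}
    - {"dx": 52,"dy": -38.5,"dz": -2,"rz": -1.8,"gripper": 1}

```text
validation failed for argument at $.ta...
```

>>> drive_tool:
  targets:
    - {"dx": 0,"gripper": 1}
    - {"dx": 0,"gripper": 1}
    - {"dx": 0,"gripper": 1}

```text
validation failed for argument at $.ta...
```

>>> drive_tool:
  targets:
    - {"dx": 4,"dy": -3,"dz": -2,"rx": 0,"ry": 0,"rz": -0.15,"gripper": 1}
    - {"dx": 9,"dy": -6.5,"dz": -2,"rx": 0,"ry": 0,"rz": -0.3,"gripper": 1}
    - {"dx": 14,"dy": -10,"dz": -2,"rx": 0,"ry": 0,"rz": -0.45,"gripper": 1}
    - {"dx": 18,"dy": -13.5,"dz": -2,"rx": 0,"ry": 0,"rz": -0.6,"gripper": 1}
    - {"dx": 23,"dy": -17,"dz": -2,"rx": 0,"ry": 0,"rz": -0.75,"gripper": 1}
    - {"dx": 28,"dy": -20.5,"dz": -2,"rx": 0,"ry": 0,"rz": -0.9,"gripper": 1}
    - {"dx": 33,"dy": -24,"dz": -2,"rx": 0,"ry": 0,"rz": -1.05,"gripper": 1}
    - {"dx": 37,"dy": -27.5,"dz": -2,"rx": 0,"ry": 0,"rz": -1.2,"gripper": 1}
    - {"dx": 42,"dy": -31,"dz": -2,"rx": 0,"ry": 0,"rz": -1.35,"gripper": 1}
    - {"dx": 46,"dy": -34,"dz": -2,"rx": 0,"ry": 0,"rz": -1.5,"gripper": 1}
    - {"dx": 50,"dy": -37,"dz": -2,"rx": 0,"ry": 0,"rz": -1.65,"gripper": 1}
    - {"dx": 52,"dy": -38.5,"dz": -2,"rx": 0,"ry": 0,"rz": -1.8,"gripper": 1}

```text
t: 1.65
ee_pos: [0.5621, 0.0372, 0.2675]
tcp_rot: [0.426, 0.905, -0.0, -0.001]
ft_force: [0.6, -0.3, 0.9]
opening: 0.0856
```

```bash
cat >> h.py <<'E'
def nuts(P,zlo,zhi,box):
    m=(P[...,2]>zlo)&(P[...,2]<zhi)&(np.abs(P[...,:2]-box[:2]).max(-1)<box[2])
    n,l,st,c=cv2.connectedComponentsWithStats(m.astype(np.uint8))
    for i in range(1,n):
        if st[i,4]<40: continue
        q=P[l==i].astype(np.float32); r=cv2.minAreaRect(q[:,:2]*1000)
        t=q[:,:2]-q[:,:2].mean(0); w,V=np.linalg.eigh(t.T@t)
        print('px',c[i].round(0),st[i,4],'mean',(q.mean(0)*1000).round(1),'rect',np.round(r[0],1),np.round(r[1],1),'ztop',np.percentile(q[:,2],[50,90]).round(4),'wing',(np.degrees(np.arctan2(V[1,1],V[0,1]))%180).round(1))
E
python3 - <<'E'
from h import *
im,d,K,k1,cw=snap('wrist','w1.png')
P=pts(d,K,k1,cw)
np.save('P1.npy',P)
nuts(P,.058,.1,np.array([.56,.035,.13]))
hsv=cv2.cvtColor(im,cv2.COLOR_RGB2HSV)
m=(hsv[...,2]<70)&(P[...,2]>.025)&(P[...,2]<.05)&(np.abs(P[...,:2]-[.56,.035]).max(-1)<.12)
q=P[m]; A=np.c_[q[:,:2]-[.56,.035],np.ones(len(q))]; f=np.linalg.lstsq(A,q[:,2],rcond=None)[0]; print('plane',f,len(q),np.std(A@f-q[:,2]))
print(cv2.minAreaRect((q[:,:2]*1000).astype(np.float32)))
for x,y in [(.641,.067),(.59,-.046),(.528,.117),(.476,.0055)]: print((f@[x-.56,y-.035,1]).round(4))
E
```

```text
px [309.  95.] 477 mean [528.7 118.8  75.1] rect [528.6 118.5] [44.9  8.2] ztop [0.0752 0.0763] wing 67.9
px [189. 155.] 631 mean [477.7   7.6  72.3] rect [477.6   6.2] [ 8.6 46. ] ztop [0.0749 0.0762] wing 177.3
px [360. 213.] 538 mean [639.4  68.   71.9] rect [641.   67.3] [44.9  8.7] ztop [0.0745 0.0759] wing 27.9
px [250. 262.] 380 mean [588.8 -42.1  73.3] rect [590.2 -44.8] [ 7.9 45.8] ztop [0.0748 0.0759] wing 111.2
plane [-0.00326275 -0.00038013  0.03755004] 20630 0.0008284344731467909
((561.5010986328125, 38.29798126220703), (171.2717742919922, 172.0568084716797), 65.57162475585938)
0.0373
0.0375
0.0376
0.0378
```

View pics/w1.png

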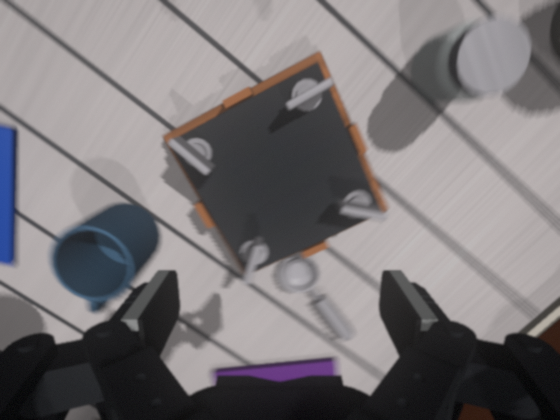

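Wrist view: the four nuts are at pixels (309,95), (189,155), (360,213) and (250,262) on the dark plate. The mug (95,260), jar (490,55) and spoon (315,285) stay outside the wing positions. I'm going to the far nut, N1 (641,67), first.

```bash
python3 - <<'E'
from h import *
go(.6414,.0675,.0675,117.9); print(robot.get_state()['ft_torque'],robot.get_state()['joint_efforts'])
E
```

```text
th now 40.0 q [ 0.01 -0.    1.29  0.    1.85 -0.69] d [-2.92  7.86 19.95] r [ 0.002 -0.002 -1.36 ]
[ 0.03398046  0.06060395 -0.0189166 ] [ -2.07230642 -42.63292193 -42.71505475  -0.87178404   0.31609361
   0.3452229 ]
```

>>> drive_tool:
  targets:
    - {"dx": -1,"dy": 3,"dz": 2,"rx": 0,"ry": 0,"rz": -0.17,"gripper": 1}
    - {"dx": -2,"dy": 6,"dz": 4,"rx": 0,"ry": 0,"rz": -0.34,"gripper": 1}
    - {"dx": -2.9,"dy": 7.9,"dz": 6,"rx": 0,"ry": 0,"rz": -0.51,"gripper": 1}
    - {"dx": -2.9,"dy": 7.9,"dz": 8,"rx": 0,"ry": 0,"rz": -0.68,"gripper": 1}
    - {"dx": -2.9,"dy": 7.9,"dz": 10,"rx": 0,"ry": 0,"rz": -0.85,"gripper": 1}
    - {"dx": -2.9,"dy": 7.9,"dz": 12,"rx": 0,"ry": 0,"rz": -1.02,"gripper": 1}
    - {"dx": -2.9,"dy": 7.9,"dz": 13,"rx": 0,"ry": 0,"rz": -1.19,"gripper": 1}
    - {"dx": -2.9,"dy": 7.9,"dz": 14,"rx": 0,"ry": 0,"rz": -1.36,"gripper": 1}
    - {"dx": -2.9,"dy": 7.9,"dz": 14,"rx": 0,"ry": 0,"rz": -1.36,"gripper": 1}
    - {"dx": -2.9,"dy": 7.9,"dz": 14,"rx": 0,"ry": 0,"rz": -1.36,"gripper": 1}

```text
t: 2.95
ee_pos: [0.6413, 0.0619, 0.1286]
tcp_rot: [-0.232, 0.973, -0.0, 0.0]
ft_force: [-0.8, -0.4, 0.3]
opening: 0.0854
```

```bash
python3 - <<'E'
from h import *
go(.6414,.0675,.0675,117.9)
im,d,K,k1,cw=snap('wrist'); P=pts(d,K,k1,cw); nuts(P,.058,.085,np.array([.6414,.0675,.05]))
E
```

```text
th now 116.8 q [ 0.04  0.22  1.3  -0.    1.62 -2.  ] d [-0.26  0.5   6.11] r [-0.     0.    -0.019]
px [287. 241.] 1148 mean [638.4  65.9  74.3] rect [640.9  67.1] [45.7  7.9] ztop [0.0751 0.0761] wing 27.9
```

>>> drive_tool:
  targets:
    - {"dx": -0.25,"dy": 0.5,"dz": 2,"rx": 0,"ry": 0,"rz": -0.019,"gripper": 0.7}
    - {"dx": -0.25,"dy": 0.5,"dz": 4,"rx": 0,"ry": 0,"rz": -0.019,"gripper": 0.6}
    - {"dx": -0.25,"dy": 0.5,"dz": 5,"rx": 0,"ry": 0,"rz": -0.019,"gripper": 0.5}
    - {"dx": -0.25,"dy": 0.5,"dz": 6.1,"rx": 0,"ry": 0,"rz": -0.019,"gripper": 0.4}
    - {"dx": -0.25,"dy": 0.5,"dz": 6.1,"rx": 0,"ry": 0,"rz": -0.019,"gripper": 0.4}
    - {"dx": -0.25,"dy": 0.5,"dz": 6.1,"rx": 0,"ry": 0,"rz": -0.019,"gripper": 0.4}

```text
t: 3.75
ee_pos: [0.6415, 0.0676, 0.0679]
tcp_rot: [-0.243, 0.97, -0.0, 0.0]
ft_force: [-0.1, -0.1, 0.6]
opening: 0.0341
```

```bash
python3 - <<'E'
from h import *
go(.6412,.0673,.0675,117.9); s=robot.get_state(); print(s['ft_torque'],s['ft_force'],s['opening'],s['joint_efforts'])
E
```

```text
th now 118.1 q [ 0.05  0.25  1.38  0.    1.52 -2.01] d [ 0.04 -0.02  0.04] r [-0.     0.001  0.004]
[ 0.00693101 -0.04037632  0.04362601] [-0.06521382 -0.06108965  0.59462895] 0.034130195053012 [ 6.77497228e-03 -5.09925056e+01 -4.02054048e+01  7.74161526e-05
  9.68628709e-03  1.05989449e-03]
```

>>> drive_tool:
  targets:
    - {"dx": 0,"dy": 0,"dz": 0,"rx": 0,"ry": 0,"rz": 0,"gripper": 0}
    - {"dx": 0,"dy": 0,"dz": 0,"rx": 0,"ry": 0,"rz": 0,"gripper": 0}
    - {"dx": 0,"dy": 0,"dz": 0,"rx": 0,"ry": 0,"rz": 0,"gripper": 0}
    - {"dx": 0,"dy": 0,"dz": 0,"rx": 0,"ry": 0,"rz": 0,"gripper": 0}
    - {"dx": 0,"dy": 0,"dz": 0,"rx": 0,"ry": 0,"rz": 0,"gripper": 0}
    - {"dx": 0,"dy": 0,"dz": 0.025,"rx": 0,"ry": 0,"rz": 0.1,"gripper": 0}
    - {"dx": 0,"dy": 0,"dz": 0.05,"rx": 0,"ry": 0,"rz": 0.2,"gripper": 0}
    - {"dx": 0,"dy": 0,"dz": 0.075,"rx": 0,"ry": 0,"rz": 0.3,"gripper": 0}

```text
t: 4.75
ee_pos: [0.6418, 0.0672, 0.0676]
tcp_rot: [-0.094, 0.996, -0.001, 0.001]
ft_force: [0.4, -3.2, 5.6]
opening: 0.0065
```

```bash
cat >> h.py <<'E'
def st():
    s=robot.get_state(); M=R.from_quat(s['tcp_rot']).as_matrix()
    print('t',round(s['t'],2),'th',np.degrees(np.arctan2(M[1,1],M[0,1])).round(1),'tau',s['ft_torque'].round(3),'j6',s['joint_efforts'][5].round(3),'dq6',s['dq'][5].round(3),'q6',s['joint_pos'][5].round(2),'F',s['ft_force'].round(1),'op',round(s['opening']*1000,1),s['ee_pos'].round(4))
E
python3 -c "from h import *; st(); snap('top'); st()"
```

```text
t 4.75 th 100.8 tau [-0.561 -0.192  0.324] j6 -0.706 dq6 0.793 q6 -1.71 F [ 0.4 -3.2  5.6] op 6.5 [0.6418 0.0672 0.0676]
t 4.8 th 100.6 tau [-0.555 -0.21   0.267] j6 0.112 dq6 -0.141 q6 -1.7 F [ 1.1 -3.5  4.8] op 6.8 [0.6418 0.0673 0.0676]
```

>>> drive_tool:
  targets:
    - {"dx": 0,"dy": 0,"dz": 0.025,"rx": 0,"ry": 0,"rz": 0.1,"gripper": 0}
    - {"dx": 0,"dy": 0,"dz": 0.05,"rx": 0,"ry": 0,"rz": 0.2,"gripper": 0}
    - {"dx": 0,"dy": 0,"dz": 0.075,"rx": 0,"ry": 0,"rz": 0.3,"gripper": 0}
    - {"dx": 0,"dy": 0,"dz": 0.1,"rx": 0,"ry": 0,"rz": 0.4,"gripper": 0}

```text
t: 5.3
ee_pos: [0.6418, 0.0671, 0.0666]
tcp_rot: [0.106, 0.994, -0.0, 0.001]
ft_force: [0.3, -3.8, 6.2]
opening: 0.0067
```

```bash
python3 -c "from h import *; st(); snap('top'); st()"
```

```text
t 5.3 th 77.9 tau [-0.667 -0.195  0.366] j6 -0.702 dq6 0.794 q6 -1.31 F [ 0.3 -3.8  6.2] op 6.7 [0.6418 0.0671 0.0666]
t 5.35 th 77.6 tau [-0.649 -0.236  0.267] j6 0.114 dq6 -0.139 q6 -1.3 F [ 1.5 -3.5  6.4] op 6.8 [0.6419 0.0671 0.0666]
```

>>> drive_tool:
  targets:
    - {"dx": 0,"dy": 0,"dz": 0.025,"rx": 0,"ry": 0,"rz": 0.1,"gripper": 0}
    - {"dx": 0,"dy": 0,"dz": 0.05,"rx": 0,"ry": 0,"rz": 0.2,"gripper": 0}
    - {"dx": 0,"dy": 0,"dz": 0.075,"rx": 0,"ry": 0,"rz": 0.3,"gripper": 0}
    - {"dx": 0,"dy": 0,"dz": 0.1,"rx": 0,"ry": 0,"rz": 0.4,"gripper": 0}

```text
t: 5.85
ee_pos: [0.6418, 0.0669, 0.0656]
tcp_rot: [0.301, 0.954, -0.0, 0.001]
ft_force: [1.5, -3.9, 5.7]
opening: 0.0069
```

```bash
python3 -c "from h import *; st(); snap('top'); st()"
```

```text
t 5.85 th 54.9 tau [-0.749 -0.155  0.329] j6 -0.701 dq6 0.795 q6 -0.91 F [ 1.5 -3.9  5.7] op 6.9 [0.6418 0.0669 0.0656]
t 5.9 th 54.7 tau [-0.733 -0.181  0.261] j6 0.114 dq6 -0.139 q6 -0.9 F [ 1.4 -5.1  5.2] op 7.0 [0.6418 0.0669 0.0656]
```

>>> drive_tool:
  targets:
    - {"dx": 0,"dy": 0,"dz": 0.025,"rx": 0,"ry": 0,"rz": 0.1,"gripper": 0}
    - {"dx": 0,"dy": 0,"dz": 0.05,"rx": 0,"ry": 0,"rz": 0.2,"gripper": 0}
    - {"dx": 0,"dy": 0,"dz": 0.075,"rx": 0,"ry": 0,"rz": 0.3,"gripper": 0}
    - {"dx": 0,"dy": 0,"dz": 0.1,"rx": 0,"ry": 0,"rz": 0.4,"gripper": 0}

```text
t: 6.4
ee_pos: [0.6417, 0.0668, 0.0646]
tcp_rot: [0.485, 0.875, -0.0, 0.001]
ft_force: [0.3, -4.9, 6.2]
opening: 0.0066
```

```bash
python3 -c "from h import *; st(); snap('top'); st()"
```

```text
t 6.4 th 32.0 tau [-0.805 -0.108  0.3  ] j6 -0.7 dq6 0.795 q6 -0.51 F [ 0.3 -4.9  6.2] op 6.6 [0.6417 0.0668 0.0646]
t 6.45 th 31.8 tau [-0.773 -0.141  0.269] j6 0.113 dq6 -0.139 q6 -0.5 F [ 0.5 -5.5  5.5] op 6.5 [0.6417 0.0668 0.0646]
```

```bash
python3 - <<'E'
from h import *
im,d,K,k1,cw=snap('wrist','w2.png'); P=pts(d,K,k1,cw); np.save('P2.npy',P)
nuts(P,.058,.085,np.array([.6414,.0675,.04]))
im,d,K,k1,cw=snap('top'); P=pts(d,K,k1,cw)
cv2.imwrite('pics/t2.png',cv2.resize(im[140:255,230:345],None,fx=4,fy=4,interpolation=cv2.INTER_CUBIC)[:,:,::-1])
E
```

```text
px [279. 287.] 4154 mean [638.3  72.9  71.4] rect [641.6  67.4] [38.5 34.4] ztop [0.0715 0.0791] wing 122.6
```

View pics/w2.png

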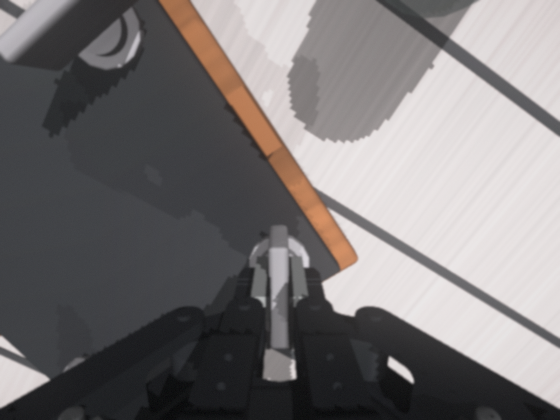

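The wing (278,300) is aligned between the pads, so the nut turns with the gripper without slipping.

>>> drive_tool:
  targets:
    - {"dx": 0,"dy": 0,"dz": 0.025,"rx": 0,"ry": 0,"rz": 0.1,"gripper": 0}
    - {"dx": 0,"dy": 0,"dz": 0.05,"rx": 0,"ry": 0,"rz": 0.2,"gripper": 0}
    - {"dx": 0,"dy": 0,"dz": 0.075,"rx": 0,"ry": 0,"rz": 0.3,"gripper": 0}
    - {"dx": 0,"dy": 0,"dz": 0.1,"rx": 0,"ry": 0,"rz": 0.4,"gripper": 0}

```text
t: 7.05
ee_pos: [0.6416, 0.0667, 0.0635]
tcp_rot: [0.649, 0.761, -0.0, 0.001]
ft_force: [1.9, -5.4, 5.7]
opening: 0.007
```

```bash
python3 -c "from h import *; st(); snap('top'); st()"
```

```text
t 7.05 th 9.1 tau [-0.851 -0.019  0.396] j6 -0.7 dq6 0.792 q6 -0.11 F [ 1.9 -5.4  5.7] op 7.0 [0.6416 0.0667 0.0635]
t 7.1 th 8.9 tau [-0.805  0.014  0.238] j6 0.113 dq6 -0.14 q6 -0.1 F [-0.1 -5.3  6.5] op 6.9 [0.6416 0.0667 0.0635]
```

>>> drive_tool:
  targets:
    - {"dx": 0,"dy": 0,"dz": 0.025,"rx": 0,"ry": 0,"rz": 0.1,"gripper": 0}
    - {"dx": 0,"dy": 0,"dz": 0.05,"rx": 0,"ry": 0,"rz": 0.2,"gripper": 0}
    - {"dx": 0,"dy": 0,"dz": 0.075,"rx": 0,"ry": 0,"rz": 0.3,"gripper": 0}
    - {"dx": 0,"dy": 0,"dz": 0.1,"rx": 0,"ry": 0,"rz": 0.4,"gripper": 0}

```text
t: 7.6
ee_pos: [0.6414, 0.0667, 0.0626]
tcp_rot: [0.787, 0.617, -0.0, 0.001]
ft_force: [-0.8, -5.1, 7.6]
opening: 0.0066
```

```bash
python3 -c "from h import *; st(); snap('top'); st()"
```

```text
t 7.6 th -13.8 tau [-0.886  0.184  0.308] j6 -0.68 dq6 0.793 q6 0.29 F [-0.8 -5.1  7.6] op 6.6 [0.6414 0.0667 0.0626]
t 7.65 th -14.1 tau [-0.902  0.188  0.25 ] j6 0.128 dq6 -0.14 q6 0.3 F [-0.3 -5.8  7. ] op 6.6 [0.6414 0.0667 0.0626]
```

>>> drive_tool:
  targets:
    - {"dx": 0,"dy": 0,"dz": 0.025,"rx": 0,"ry": 0,"rz": 0.1,"gripper": 0}
    - {"dx": 0,"dy": 0,"dz": 0.05,"rx": 0,"ry": 0,"rz": 0.2,"gripper": 0}

```text
t: 7.9
ee_pos: [0.6413, 0.0667, 0.0623]
tcp_rot: [0.845, 0.535, -0.0, 0.001]
ft_force: [-1.8, -5.2, 8.4]
opening: 0.0067
```

```bash
python3 -c "from h import *; st(); snap('top'); st()"
```

```text
t 7.9 th -25.3 tau [-0.878  0.282  0.446] j6 -0.636 dq6 0.796 q6 0.49 F [-1.8 -5.2  8.4] op 6.7 [0.6413 0.0667 0.0623]
t 7.95 th -25.5 tau [-0.911  0.281  0.334] j6 0.162 dq6 -0.138 q6 0.5 F [-1.7 -5.1  7.6] op 7.3 [0.6413 0.0667 0.0623]
```

>>> drive_tool:
  targets:
    - {"dx": 0,"dy": 0,"dz": 0.025,"rx": 0,"ry": 0,"rz": 0.1,"gripper": 0}
    - {"dx": 0,"dy": 0,"dz": 0.05,"rx": 0,"ry": 0,"rz": 0.2,"gripper": 0}

```text
t: 8.2
ee_pos: [0.6413, 0.0667, 0.0621]
tcp_rot: [0.894, 0.448, -0.0, 0.001]
ft_force: [-2.5, -4.5, 9.4]
opening: 0.0066
```

```bash
python3 -c "from h import *; st(); snap('top'); st(); snap('top'); st()"
```

```text
t 8.2 th -36.7 tau [-0.877  0.418  0.46 ] j6 -0.573 dq6 0.794 q6 0.69 F [-2.5 -4.5  9.4] op 6.6 [0.6413 0.0667 0.0621]
t 8.25 th -37.0 tau [-0.934  0.453  0.375] j6 0.206 dq6 -0.14 q6 0.7 F [-1.9 -4.8  9.4] op 6.9 [0.6413 0.0667 0.062 ]
t 8.3 th -36.7 tau [-0.868  0.395  0.22 ] j6 0.962 dq6 -0.058 q6 0.69 F [-2.2 -4.1  8.4] op 6.7 [0.6413 0.0668 0.062 ]
```

>>> drive_tool:
  targets:
    - {"dx": 0,"dy": 0,"dz": 0.025,"rx": 0,"ry": 0,"rz": 0.1,"gripper": 0}
    - {"dx": 0,"dy": 0,"dz": 0.05,"rx": 0,"ry": 0,"rz": 0.2,"gripper": 0}

```text
t: 8.55
ee_pos: [0.6412, 0.0668, 0.0618]
tcp_rot: [0.934, 0.357, 0.0, 0.001]
ft_force: [-3.1, -5.1, 9.1]
opening: 0.007
```

```bash
python3 -c "from h import *; st(); snap('top'); st(); snap('top'); st()"
```

```text
t 8.55 th -48.2 tau [-0.925  0.614  0.562] j6 -0.502 dq6 0.792 q6 0.89 F [-3.1 -5.1  9.1] op 7.0 [0.6412 0.0668 0.0618]
t 8.6 th -48.4 tau [-0.858  0.591  0.395] j6 0.253 dq6 -0.14 q6 0.9 F [-3.6 -4.3  8.8] op 6.8 [0.6412 0.0668 0.0618]
t 8.65 th -48.1 tau [-0.845  0.545  0.287] j6 1.013 dq6 -0.058 q6 0.89 F [-1.9 -3.2  9.7] op 7.0 [0.6412 0.0668 0.0618]
```

>>> drive_tool:
  targets:
    - {"dx": 0,"dy": 0,"dz": 0.01,"rx": 0,"ry": 0,"rz": 0.04,"gripper": 0}
    - {"dx": 0,"dy": 0,"dz": 0.035,"rx": 0,"ry": 0,"rz": 0.14,"gripper": 0}

```text
t: 8.9
ee_pos: [0.6412, 0.0668, 0.0616]
tcp_rot: [0.957, 0.291, 0.0, 0.001]
ft_force: [-3.8, -4.7, 11.0]
opening: 0.0066
```

```bash
python3 -c "from h import *; st(); snap('top'); st()"
```

```text
t 8.9 th -56.1 tau [-0.864  0.74   0.708] j6 -0.697 dq6 0.814 q6 1.03 F [-3.8 -4.7 11. ] op 6.6 [0.6412 0.0668 0.0616]
t 8.95 th -56.4 tau [-0.867  0.673  0.488] j6 0.229 dq6 -0.135 q6 1.04 F [-2.9 -4.4 10.1] op 6.5 [0.6412 0.0669 0.0616]
```

```bash
python3 -c "
from h import *
go(.4772,.0061,.0675,87.3)"
```

```text
th now -56.4 q [ 0.05  0.25  1.38 -0.    1.51  1.04] d [-17.03  -4.01  -0.59] r [ 0.000e+00  2.000e-03 -2.508e+00]
```

>>> drive_tool:
  targets:
    - {"dx": 0,"dy": 0,"dz": 0,"rx": 0,"ry": 0,"rz": 0,"gripper": 0.6}
    - {"dx": 0,"dy": 0,"dz": 0,"rx": 0,"ry": 0,"rz": 0,"gripper": 0.6}
    - {"dx": 0,"dy": 0,"dz": -2,"rx": 0,"ry": 0,"rz": 0,"gripper": 0.6}
    - {"dx": 0,"dy": 0,"dz": -5,"rx": 0,"ry": 0,"rz": 0,"gripper": 0.6}
    - {"dx": -3,"dy": -0.7,"dz": -6,"rx": 0,"ry": 0,"rz": -0.18,"gripper": 0.6}
    - {"dx": -7,"dy": -1.6,"dz": -6,"rx": 0,"ry": 0,"rz": -0.36,"gripper": 0.6}
    - {"dx": -11,"dy": -2.6,"dz": -6,"rx": 0,"ry": 0,"rz": -0.54,"gripper": 0.6}
    - {"dx": -15,"dy": -3.5,"dz": -6,"rx": 0,"ry": 0,"rz": -0.72,"gripper": 0.6}
    - {"dx": -17,"dy": -4,"dz": -6,"rx": 0,"ry": 0,"rz": -0.9,"gripper": 0.6}
    - {"dx": -17,"dy": -4,"dz": -6,"rx": 0,"ry": 0,"rz": -1.08,"gripper": 0.6}
    - {"dx": -17,"dy": -4,"dz": -6,"rx": 0,"ry": 0,"rz": -1.26,"gripper": 0.6}
    - {"dx": -17,"dy": -4,"dz": -6,"rx": 0,"ry": 0,"rz": -1.44,"gripper": 0.6}

```text
t: 10.45
ee_pos: [0.4781, 0.006, 0.1213]
tcp_rot: [0.524, 0.852, 0.001, 0.001]
ft_force: [-0.5, 0.1, 0.1]
opening: 0.0513
```

>>> drive_tool:
  targets:
    - {"dx": 0,"dy": 0,"dz": 0,"rx": 0,"ry": 0,"rz": -0.18,"gripper": 0.6}
    - {"dx": 0,"dy": 0,"dz": 0,"rx": 0,"ry": 0,"rz": -0.36,"gripper": 0.6}
    - {"dx": 0,"dy": 0,"dz": 0,"rx": 0,"ry": 0,"rz": -0.54,"gripper": 0.6}
    - {"dx": 0,"dy": 0,"dz": 0,"rx": 0,"ry": 0,"rz": -0.72,"gripper": 0.6}
    - {"dx": 0,"dy": 0,"dz": 0,"rx": 0,"ry": 0,"rz": -0.9,"gripper": 0.6}
    - {"dx": 0,"dy": 0,"dz": 0,"rx": 0,"ry": 0,"rz": -1.07,"gripper": 0.6}
    - {"dx": 0,"dy": 0,"dz": 0,"rx": 0,"ry": 0,"rz": -1.07,"gripper": 0.6}
    - {"dx": 0,"dy": 0,"dz": 0,"rx": 0,"ry": 0,"rz": -1.07,"gripper": 0.6}

```text
t: 11.45
ee_pos: [0.478, 0.0059, 0.1204]
tcp_rot: [0.021, 1.0, 0.0, 0.0]
ft_force: [0.2, -0.7, 0.6]
opening: 0.0516
```

```bash
python3 - <<'E'
from h import *
im,d,K,k1,cw=snap('wrist'); P=pts(d,K,k1,cw); nuts(P,.058,.082,np.array([.4772,.0061,.04]))
st(); go(.4772,.0061,.0675,87.3)
E
```

```text
px [279. 242.] 1231 mean [473.9   6.2  74.8] rect [477.    6.2] [ 7.8 46.3] ztop [0.0755 0.0765] wing 177.2
t 11.5 th 87.6 tau [-0.063  0.052  0.042] j6 0.021 dq6 -0.012 q6 -1.59 F [0.2 0.1 0.3] op 51.3 [0.4779 0.0059 0.1202]
th now 87.6 q [-0.06 -0.23  1.76  0.    1.61 -1.59] d [0.08 0.02 5.27] r [0.    0.001 0.006]
```

>>> drive_tool:
  targets:
    - {"dx": 0.08,"dy": 0.02,"dz": 3,"rx": 0,"ry": 0,"rz": 0.005,"gripper": 0.5}
    - {"dx": 0.08,"dy": 0.02,"dz": 5.2,"rx": 0,"ry": 0,"rz": 0.005,"gripper": 0.4}
    - {"dx": 0.08,"dy": 0.02,"dz": 5.2,"rx": 0,"ry": 0,"rz": 0.005,"gripper": 0.3}
    - {"dx": 0.08,"dy": 0.02,"dz": 5.2,"rx": 0,"ry": 0,"rz": 0.005,"gripper": 0}
    - {"dx": 0.08,"dy": 0.02,"dz": 5.2,"rx": 0,"ry": 0,"rz": 0.005,"gripper": 0}
    - {"dx": 0.08,"dy": 0.02,"dz": 5.2,"rx": 0,"ry": 0,"rz": 0.005,"gripper": 0}
    - {"dx": 0.08,"dy": 0.02,"dz": 5.2,"rx": 0,"ry": 0,"rz": 0.005,"gripper": 0}
    - {"dx": 0.08,"dy": 0.02,"dz": 5.2,"rx": 0,"ry": 0,"rz": 0.005,"gripper": 0}
    - {"dx": 0.08,"dy": 0.02,"dz": 5.225,"rx": 0,"ry": 0,"rz": 0.1,"gripper": 0}
    - {"dx": 0.08,"dy": 0.02,"dz": 5.25,"rx": 0,"ry": 0,"rz": 0.2,"gripper": 0}
    - {"dx": 0.08,"dy": 0.02,"dz": 5.275,"rx": 0,"ry": 0,"rz": 0.3,"gripper": 0}
    - {"dx": 0.08,"dy": 0.02,"dz": 5.3,"rx": 0,"ry": 0,"rz": 0.4,"gripper": 0}

```text
t: 13.0
ee_pos: [0.4775, 0.0056, 0.0679]
tcp_rot: [0.219, 0.976, -0.0, 0.001]
ft_force: [-2.4, -4.8, 6.5]
opening: 0.0069
```

```bash
python3 -c "from h import *; st(); snap('top'); st()"
```

```text
t 13.0 th 64.7 tau [-0.704  0.426  0.376] j6 -0.703 dq6 0.794 q6 -1.19 F [-2.4 -4.8  6.5] op 6.9 [0.4775 0.0056 0.0679]
t 13.05 th 64.4 tau [-0.647  0.386  0.315] j6 0.114 dq6 -0.138 q6 -1.18 F [-2.8 -3.5  5.6] op 6.8 [0.4775 0.0056 0.0679]
```

>>> drive_tool:
  targets:
    - {"dx": 0,"dy": 0,"dz": 0.025,"rx": 0,"ry": 0,"rz": 0.1,"gripper": 0}
    - {"dx": 0,"dy": 0,"dz": 0.05,"rx": 0,"ry": 0,"rz": 0.2,"gripper": 0}
    - {"dx": 0,"dy": 0,"dz": 0.075,"rx": 0,"ry": 0,"rz": 0.3,"gripper": 0}

```text
t: 13.42
ee_pos: [0.4775, 0.0055, 0.0671]
tcp_rot: [0.362, 0.932, -0.0, 0.001]
ft_force: [-2.9, -4.0, 5.7]
opening: 0.0066
```

```bash
python3 -c "from h import *; st(); snap('top'); st()"
```

```text
t 13.43 th 47.5 tau [-0.783  0.436  0.382] j6 -0.702 dq6 0.793 q6 -0.89 F [-2.9 -4.   5.7] op 6.6 [0.4775 0.0055 0.0671]
t 13.47 th 47.3 tau [-0.703  0.43   0.267] j6 0.114 dq6 -0.138 q6 -0.88 F [-2.  -4.6  5.8] op 6.6 [0.4775 0.0055 0.0671]
```

>>> drive_tool:
  targets:
    - {"dx": 0,"dy": 0,"dz": 0.025,"rx": 0,"ry": 0,"rz": 0.1,"gripper": 0}
    - {"dx": 0,"dy": 0,"dz": 0.05,"rx": 0,"ry": 0,"rz": 0.2,"gripper": 0}
    - {"dx": 0,"dy": 0,"dz": 0.075,"rx": 0,"ry": 0,"rz": 0.3,"gripper": 0}
    - {"dx": 0,"dy": 0,"dz": 0.1,"rx": 0,"ry": 0,"rz": 0.4,"gripper": 0}

```text
t: 13.98
ee_pos: [0.4775, 0.0054, 0.0661]
tcp_rot: [0.54, 0.841, -0.0, 0.001]
ft_force: [-3.1, -4.2, 6.2]
opening: 0.0067
```

```bash
python3 -c "from h import *; st(); snap('top'); st()"
```

```text
t 13.97 th 24.6 tau [-0.828  0.52   0.361] j6 -0.699 dq6 0.794 q6 -0.49 F [-3.1 -4.2  6.2] op 6.7 [0.4775 0.0054 0.0661]
t 14.03 th 24.3 tau [-0.817  0.447  0.235] j6 0.114 dq6 -0.139 q6 -0.48 F [-3.9 -4.6  5.3] op 6.8 [0.4775 0.0054 0.0661]
```

Still free at 63°.

>>> drive_tool:
  targets:
    - {"dx": 0,"dy": 0,"dz": 0.025,"rx": 0,"ry": 0,"rz": 0.1,"gripper": 0}
    - {"dx": 0,"dy": 0,"dz": 0.05,"rx": 0,"ry": 0,"rz": 0.2,"gripper": 0}
    - {"dx": 0,"dy": 0,"dz": 0.075,"rx": 0,"ry": 0,"rz": 0.3,"gripper": 0}
    - {"dx": 0,"dy": 0,"dz": 0.1,"rx": 0,"ry": 0,"rz": 0.4,"gripper": 0}

```text
t: 14.52
ee_pos: [0.4774, 0.0054, 0.0651]
tcp_rot: [0.697, 0.717, -0.0, 0.001]
ft_force: [-3.6, -4.9, 6.0]
opening: 0.0068
```

```bash
python3 -c "from h import *; st(); snap('top'); st()"
```

```text
t 14.53 th 1.7 tau [-0.919  0.601  0.385] j6 -0.698 dq6 0.793 q6 -0.09 F [-3.6 -4.9  6. ] op 6.8 [0.4774 0.0054 0.0651]
t 14.57 th 1.4 tau [-0.885  0.525  0.306] j6 0.115 dq6 -0.14 q6 -0.08 F [-3.5 -4.9  5.9] op 6.8 [0.4774 0.0054 0.0651]
```

>>> drive_tool:
  targets:
    - {"dx": 0,"dy": 0,"dz": 0.025,"rx": 0,"ry": 0,"rz": 0.1,"gripper": 0}
    - {"dx": 0,"dy": 0,"dz": 0.05,"rx": 0,"ry": 0,"rz": 0.2,"gripper": 0}
    - {"dx": 0,"dy": 0,"dz": 0.075,"rx": 0,"ry": 0,"rz": 0.3,"gripper": 0}
    - {"dx": 0,"dy": 0,"dz": 0.1,"rx": 0,"ry": 0,"rz": 0.4,"gripper": 0}

```text
t: 15.08
ee_pos: [0.4773, 0.0054, 0.0641]
tcp_rot: [0.825, 0.565, -0.0, 0.001]
ft_force: [-4.1, -4.6, 7.1]
opening: 0.0066
```

```bash
python3 -c "from h import *; st(); snap('top'); st()"
```

```text
t 15.07 th -21.3 tau [-0.878  0.618  0.32 ] j6 -0.697 dq6 0.792 q6 0.31 F [-4.1 -4.6  7.1] op 6.6 [0.4773 0.0054 0.0641]
t 15.12 th -21.5 tau [-0.855  0.651  0.266] j6 0.116 dq6 -0.14 q6 0.32 F [-4.1 -4.3  6.8] op 7.0 [0.4773 0.0054 0.0641]
```

>>> drive_tool:
  targets:
    - {"dx": 0,"dy": 0,"dz": 0.025,"rx": 0,"ry": 0,"rz": 0.1,"gripper": 0}
    - {"dx": 0,"dy": 0,"dz": 0.05,"rx": 0,"ry": 0,"rz": 0.2,"gripper": 0}
    - {"dx": 0,"dy": 0,"dz": 0.075,"rx": 0,"ry": 0,"rz": 0.3,"gripper": 0}
    - {"dx": 0,"dy": 0,"dz": 0.1,"rx": 0,"ry": 0,"rz": 0.4,"gripper": 0}

```text
t: 15.62
ee_pos: [0.4772, 0.0054, 0.0631]
tcp_rot: [0.921, 0.389, 0.0, 0.001]
ft_force: [-4.5, -5.2, 7.1]
opening: 0.0075
```

```bash
python3 -c "from h import *; st(); snap('top'); st()"
```

```text
t 15.62 th -44.2 tau [-0.836  0.788  0.349] j6 -0.681 dq6 0.793 q6 0.71 F [-4.5 -5.2  7.1] op 7.5 [0.4772 0.0054 0.0631]
t 15.68 th -44.4 tau [-0.922  0.761  0.197] j6 0.127 dq6 -0.14 q6 0.72 F [-4.7 -4.4  7.5] op 6.8 [0.4772 0.0054 0.0631]
```

>>> drive_tool:
  targets:
    - {"dx": 0,"dy": 0,"dz": 0.025,"rx": 0,"ry": 0,"rz": 0.1,"gripper": 0}
    - {"dx": 0,"dy": 0,"dz": 0.05,"rx": 0,"ry": 0,"rz": 0.2,"gripper": 0}
    - {"dx": 0,"dy": 0,"dz": 0.075,"rx": 0,"ry": 0,"rz": 0.3,"gripper": 0}
    - {"dx": 0,"dy": 0,"dz": 0.1,"rx": 0,"ry": 0,"rz": 0.4,"gripper": 0}

```text
t: 16.18
ee_pos: [0.4771, 0.0054, 0.0624]
tcp_rot: [0.98, 0.199, 0.0, 0.001]
ft_force: [-6.0, -5.3, 9.0]
opening: 0.0068
```

```bash
python3 -c "from h import *; st(); snap('top'); st()"
```

```text
t 16.18 th -67.1 tau [-0.923  1.026  0.513] j6 -0.595 dq6 0.793 q6 1.11 F [-6.  -5.3  9. ] op 6.8 [0.4771 0.0054 0.0624]
t 16.23 th -67.3 tau [-0.795  0.982  0.334] j6 0.184 dq6 -0.14 q6 1.12 F [-5.1 -4.7  8.2] op 6.6 [0.4771 0.0054 0.0624]
```

>>> drive_tool:
  targets:
    - {"dx": 0,"dy": 0,"dz": 0.025,"rx": 0,"ry": 0,"rz": 0.1,"gripper": 0}
    - {"dx": 0,"dy": 0,"dz": 0.05,"rx": 0,"ry": 0,"rz": 0.2,"gripper": 0}

```text
t: 16.48
ee_pos: [0.4771, 0.0055, 0.0622]
tcp_rot: [0.995, 0.1, 0.0, 0.001]
ft_force: [-6.0, -3.7, 10.4]
opening: 0.0067
```

```bash
python3 -c "from h import *; st(); snap('top'); st()"
```

```text
t 16.48 th -78.5 tau [-0.789  1.167  0.549] j6 -0.539 dq6 0.794 q6 1.31 F [-6.  -3.7 10.4] op 6.7 [0.4771 0.0055 0.0622]
t 16.52 th -78.8 tau [-0.831  1.099  0.371] j6 0.226 dq6 -0.139 q6 1.32 F [-6.3 -4.5  9.7] op 6.8 [0.4771 0.0055 0.0622]
```

>>> drive_tool:
  targets:
    - {"dx": 0,"dy": 0,"dz": 0.025,"rx": 0,"ry": 0,"rz": 0.1,"gripper": 0}
    - {"dx": 0,"dy": 0,"dz": 0.05,"rx": 0,"ry": 0,"rz": 0.2,"gripper": 0}

```text
t: 16.77
ee_pos: [0.4771, 0.0055, 0.0619]
tcp_rot: [1.0, 0.0, 0.0, 0.001]
ft_force: [-6.8, -2.6, 13.0]
opening: 0.0067
```

```bash
python3 -c "from h import *; st(); snap('top'); st(); go(.5900,-.0453,.0675,21.2)"
```

```text
t 16.77 th -90.0 tau [-0.736  1.299  0.561] j6 -0.466 dq6 0.792 q6 1.51 F [-6.8 -2.6 13. ] op 6.7 [0.4771 0.0055 0.0619]
t 16.82 th -90.2 tau [-0.787  1.332  0.391] j6 0.28 dq6 -0.137 q6 1.52 F [-7.8 -4.9 11.8] op 7.0 [0.4771 0.0055 0.0619]
th now -90.2 q [-0.06 -0.2   1.84 -0.    1.5   1.52] d [11.31  5.04 -0.54] r [ 2.000e-03  1.000e-03 -1.945e+00]
```

>>> drive_tool:
  targets:
    - {"dx": 0,"dy": 0,"dz": 0,"rx": 0,"ry": 0,"rz": 0,"gripper": 0.6}
    - {"dx": 0,"dy": 0,"dz": 0,"rx": 0,"ry": 0,"rz": 0,"gripper": 0.6}
    - {"dx": 0,"dy": 0,"dz": -2,"rx": 0,"ry": 0,"rz": 0,"gripper": 0.6}
    - {"dx": 0,"dy": 0,"dz": -5,"rx": 0,"ry": 0,"rz": -0.1,"gripper": 0.6}
    - {"dx": 3,"dy": 1.3,"dz": -6,"rx": 0,"ry": 0,"rz": -0.28,"gripper": 0.6}
    - {"dx": 6,"dy": 2.7,"dz": -6,"rx": 0,"ry": 0,"rz": -0.46,"gripper": 0.6}
    - {"dx": 9,"dy": 4,"dz": -6,"rx": 0,"ry": 0,"rz": -0.64,"gripper": 0.6}
    - {"dx": 11.3,"dy": 5,"dz": -6,"rx": 0,"ry": 0,"rz": -0.82,"gripper": 0.6}
    - {"dx": 11.3,"dy": 5,"dz": -6,"rx": 0,"ry": 0,"rz": -1.0,"gripper": 0.6}
    - {"dx": 11.3,"dy": 5,"dz": -6,"rx": 0,"ry": 0,"rz": -1.18,"gripper": 0.6}
    - {"dx": 11.3,"dy": 5,"dz": -6,"rx": 0,"ry": 0,"rz": -1.36,"gripper": 0.6}
    - {"dx": 11.3,"dy": 5,"dz": -6,"rx": 0,"ry": 0,"rz": -1.54,"gripper": 0.6}

```text
t: 18.32
ee_pos: [0.5902, -0.0432, 0.1192]
tcp_rot: [0.715, 0.699, 0.0, -0.0]
ft_force: [-0.4, -0.1, -0.1]
opening: 0.0514
```

>>> drive_tool:
  targets:
    - {"dx": 0,"dy": 0,"dz": 0,"rx": 0,"ry": 0,"rz": -0.18,"gripper": 0.6}
    - {"dx": 0,"dy": 0,"dz": 0,"rx": 0,"ry": 0,"rz": -0.36,"gripper": 0.6}
    - {"dx": 0,"dy": 0,"dz": 0,"rx": 0,"ry": 0,"rz": -0.41,"gripper": 0.6}
    - {"dx": 0,"dy": 0,"dz": 0,"rx": 0,"ry": 0,"rz": -0.41,"gripper": 0.6}
    - {"dx": 0,"dy": 0,"dz": 0,"rx": 0,"ry": 0,"rz": -0.41,"gripper": 0.6}

```text
t: 18.95
ee_pos: [0.5902, -0.0434, 0.1196]
tcp_rot: [0.56, 0.828, 0.0, -0.0]
ft_force: [0.1, 0.2, -0.5]
opening: 0.051
```

```bash
python3 - <<'E'
from h import *
im,d,K,k1,cw=snap('wrist'); P=pts(d,K,k1,cw); nuts(P,.058,.082,np.array([.59,-.0453,.04]))
st(); go(.59,-.0453,.0675,21.2)
E
```

```text
px [278. 247.] 1233 mean [589.2 -42.3  74.2] rect [590.4 -45.3] [ 7.9 46.3] ztop [0.0749 0.0759] wing 111.3
t 19.0 th 21.8 tau [-0.025 -0.004  0.007] j6 0.006 dq6 -0.005 q6 -0.51 F [-0.1 -0.   1.2] op 51.2 [ 0.5902 -0.0435  0.1197]
th now 21.8 q [-0.13  0.08  1.47  0.    1.59 -0.51] d [-0.17 -0.08  5.22] r [-0.    -0.     0.011]
```

>>> drive_tool:
  targets:
    - {"dx": -0.17,"dy": -0.07,"dz": 3,"rx": 0,"ry": 0,"rz": 0.01,"gripper": 0.5}
    - {"dx": -0.17,"dy": -0.07,"dz": 5.2,"rx": 0,"ry": 0,"rz": 0.01,"gripper": 0.4}
    - {"dx": -0.17,"dy": -0.07,"dz": 5.2,"rx": 0,"ry": 0,"rz": 0.01,"gripper": 0.3}
    - {"dx": -0.17,"dy": -0.07,"dz": 5.2,"rx": 0,"ry": 0,"rz": 0.01,"gripper": 0}
    - {"dx": -0.17,"dy": -0.07,"dz": 5.2,"rx": 0,"ry": 0,"rz": 0.01,"gripper": 0}
    - {"dx": -0.17,"dy": -0.07,"dz": 5.2,"rx": 0,"ry": 0,"rz": 0.01,"gripper": 0}
    - {"dx": -0.17,"dy": -0.07,"dz": 5.2,"rx": 0,"ry": 0,"rz": 0.01,"gripper": 0}
    - {"dx": -0.17,"dy": -0.07,"dz": 5.2,"rx": 0,"ry": 0,"rz": 0.01,"gripper": 0}
    - {"dx": -0.17,"dy": -0.07,"dz": 5.225,"rx": 0,"ry": 0,"rz": 0.1,"gripper": 0}
    - {"dx": -0.17,"dy": -0.07,"dz": 5.25,"rx": 0,"ry": 0,"rz": 0.2,"gripper": 0}
    - {"dx": -0.17,"dy": -0.07,"dz": 5.275,"rx": 0,"ry": 0,"rz": 0.3,"gripper": 0}
    - {"dx": -0.17,"dy": -0.07,"dz": 5.3,"rx": 0,"ry": 0,"rz": 0.4,"gripper": 0}

```text
t: 20.5
ee_pos: [0.5903, -0.0456, 0.0681]
tcp_rot: [0.714, 0.7, 0.0, 0.001]
ft_force: [-4.7, -1.5, 4.7]
opening: 0.0067
```

```bash
python3 -c "from h import *; st(); snap('top'); st()"
```

```text
t 20.5 th -1.2 tau [-0.2    0.877  0.274] j6 -0.721 dq6 0.796 q6 -0.11 F [-4.7 -1.5  4.7] op 6.7 [ 0.5903 -0.0456  0.0681]
t 20.55 th -1.4 tau [-0.233  0.843  0.198] j6 0.1 dq6 -0.141 q6 -0.11 F [-4.2 -1.5  5.2] op 6.7 [ 0.5903 -0.0456  0.0681]
```

>>> drive_tool:
  targets:
    - {"dx": 0,"dy": 0,"dz": 0.025,"rx": 0,"ry": 0,"rz": 0.1,"gripper": 0}
    - {"dx": 0,"dy": 0,"dz": 0.05,"rx": 0,"ry": 0,"rz": 0.2,"gripper": 0}
    - {"dx": 0,"dy": 0,"dz": 0.075,"rx": 0,"ry": 0,"rz": 0.3,"gripper": 0}

```text
t: 20.92
ee_pos: [0.5904, -0.0457, 0.0674]
tcp_rot: [0.811, 0.585, 0.0, 0.001]
ft_force: [-4.5, -1.2, 4.7]
opening: 0.007
```

```bash
python3 -c "from h import *; st(); snap('top'); st()"
```

```text
t 20.93 th -18.4 tau [-0.284  0.784  0.331] j6 -0.721 dq6 0.794 q6 0.19 F [-4.5 -1.2  4.7] op 7.0 [ 0.5904 -0.0457  0.0674]
t 20.98 th -18.6 tau [-0.238  0.798  0.243] j6 0.126 dq6 -0.147 q6 0.19 F [-5.2 -0.9  4.8] op 6.5 [ 0.5904 -0.0457  0.0674]
```

>>> drive_tool:
  targets:
    - {"dx": 0,"dy": 0,"dz": 0.025,"rx": 0,"ry": 0,"rz": 0.1,"gripper": 0}
    - {"dx": 0,"dy": 0,"dz": 0.05,"rx": 0,"ry": 0,"rz": 0.2,"gripper": 0}
    - {"dx": 0,"dy": 0,"dz": 0.075,"rx": 0,"ry": 0,"rz": 0.3,"gripper": 0}

```text
t: 21.35
ee_pos: [0.5904, -0.0457, 0.0666]
tcp_rot: [0.889, 0.458, 0.0, 0.001]
ft_force: [-4.4, -1.9, 5.2]
opening: 0.0067
```

```bash
python3 -c "from h import *; st(); snap('top'); st()"
```

```text
t 21.35 th -35.5 tau [-0.299  0.8    0.336] j6 -0.721 dq6 0.794 q6 0.49 F [-4.4 -1.9  5.2] op 6.7 [ 0.5904 -0.0457  0.0666]
t 21.4 th -35.8 tau [-0.262  0.872  0.259] j6 0.102 dq6 -0.14 q6 0.49 F [-4.5 -1.7  4.3] op 6.6 [ 0.5904 -0.0458  0.0666]
```

Still free at 57°.

>>> drive_tool:
  targets:
    - {"dx": 0,"dy": 0,"dz": 0.025,"rx": 0,"ry": 0,"rz": 0.1,"gripper": 0}
    - {"dx": 0,"dy": 0,"dz": 0.05,"rx": 0,"ry": 0,"rz": 0.2,"gripper": 0}
    - {"dx": 0,"dy": 0,"dz": 0.075,"rx": 0,"ry": 0,"rz": 0.3,"gripper": 0}
    - {"dx": 0,"dy": 0,"dz": 0.1,"rx": 0,"ry": 0,"rz": 0.4,"gripper": 0}

```text
t: 21.9
ee_pos: [0.5904, -0.0458, 0.0656]
tcp_rot: [0.962, 0.272, 0.0, 0.001]
ft_force: [-4.8, -2.1, 5.3]
opening: 0.0064
```

```bash
python3 -c "from h import *; st(); snap('top'); st()"
```

```text
t 21.9 th -58.5 tau [-0.394  0.791  0.358] j6 -0.72 dq6 0.794 q6 0.89 F [-4.8 -2.1  5.3] op 6.4 [ 0.5904 -0.0458  0.0656]
t 21.95 th -58.7 tau [-0.32   0.786  0.239] j6 0.125 dq6 -0.145 q6 0.89 F [-4.5 -1.   6.2] op 6.9 [ 0.5904 -0.0458  0.0655]
```

>>> drive_tool:
  targets:
    - {"dx": 0,"dy": 0,"dz": 0.025,"rx": 0,"ry": 0,"rz": 0.1,"gripper": 0}
    - {"dx": 0,"dy": 0,"dz": 0.05,"rx": 0,"ry": 0,"rz": 0.2,"gripper": 0}
    - {"dx": 0,"dy": 0,"dz": 0.075,"rx": 0,"ry": 0,"rz": 0.3,"gripper": 0}
    - {"dx": 0,"dy": 0,"dz": 0.1,"rx": 0,"ry": 0,"rz": 0.4,"gripper": 0}

```text
t: 22.45
ee_pos: [0.5904, -0.0459, 0.0646]
tcp_rot: [0.997, 0.075, 0.001, 0.001]
ft_force: [-5.0, -2.4, 5.4]
opening: 0.0063
```

```bash
python3 -c "from h import *; st(); snap('top'); st()"
```

```text
t 22.45 th -81.4 tau [-0.378  0.894  0.365] j6 -0.72 dq6 0.793 q6 1.29 F [-5.  -2.4  5.4] op 6.3 [ 0.5904 -0.0459  0.0646]
t 22.5 th -81.6 tau [-0.383  0.818  0.316] j6 0.106 dq6 -0.14 q6 1.29 F [-5.1 -1.9  5.1] op 6.8 [ 0.5904 -0.0459  0.0645]
```

>>> drive_tool:
  targets:
    - {"dx": 0,"dy": 0,"dz": 0.025,"rx": 0,"ry": 0,"rz": 0.1,"gripper": 0}
    - {"dx": 0,"dy": 0,"dz": 0.05,"rx": 0,"ry": 0,"rz": 0.2,"gripper": 0}
    - {"dx": 0,"dy": 0,"dz": 0.075,"rx": 0,"ry": 0,"rz": 0.3,"gripper": 0}
    - {"dx": 0,"dy": 0,"dz": 0.1,"rx": 0,"ry": 0,"rz": 0.4,"gripper": 0}

```text
t: 23.0
ee_pos: [0.5903, -0.046, 0.0636]
tcp_rot: [0.992, -0.124, 0.001, 0.001]
ft_force: [-5.2, -2.1, 5.4]
opening: 0.0065
```

```bash
python3 -c "from h import *; st(); snap('top'); st()"
```

```text
t 23.0 th -104.3 tau [-0.426  0.899  0.265] j6 -0.72 dq6 0.794 q6 1.69 F [-5.2 -2.1  5.4] op 6.5 [ 0.5903 -0.046   0.0636]
t 23.05 th -104.5 tau [-0.418  0.915  0.303] j6 0.106 dq6 -0.141 q6 1.69 F [-3.8 -2.2  5.4] op 7.2 [ 0.5904 -0.046   0.0635]
```

>>> drive_tool:
  targets:
    - {"dx": 0,"dy": 0,"dz": 0.025,"rx": 0,"ry": 0,"rz": 0.1,"gripper": 0}
    - {"dx": 0,"dy": 0,"dz": 0.05,"rx": 0,"ry": 0,"rz": 0.2,"gripper": 0}
    - {"dx": 0,"dy": 0,"dz": 0.075,"rx": 0,"ry": 0,"rz": 0.3,"gripper": 0}

```text
t: 23.42
ee_pos: [0.5903, -0.046, 0.0631]
tcp_rot: [0.963, -0.271, 0.001, 0.0]
ft_force: [-5.4, -2.0, 7.3]
opening: 0.0068
```

```bash
python3 -c "from h import *; st(); snap('top'); st()"
```

```text
t 23.43 th -121.5 tau [-0.41   1.098  0.457] j6 -0.649 dq6 0.793 q6 1.99 F [-5.4 -2.   7.3] op 6.8 [ 0.5903 -0.046   0.0631]
t 23.48 th -121.7 tau [-0.475  1.037  0.337] j6 0.152 dq6 -0.141 q6 1.99 F [-5.9 -1.5  5.7] op 6.7 [ 0.5903 -0.046   0.063 ]
```

>>> drive_tool:
  targets:
    - {"dx": 0,"dy": 0,"dz": 0.025,"rx": 0,"ry": 0,"rz": 0.1,"gripper": 0}
    - {"dx": 0,"dy": 0,"dz": 0.05,"rx": 0,"ry": 0,"rz": 0.2,"gripper": 0}
    - {"dx": 0,"dy": 0,"dz": 0.075,"rx": 0,"ry": 0,"rz": 0.3,"gripper": 0}

```text
t: 23.85
ee_pos: [0.5903, -0.046, 0.0627]
tcp_rot: [0.911, -0.412, 0.001, 0.0]
ft_force: [-6.8, -3.3, 8.4]
opening: 0.0069
```

```bash
python3 -c "from h import *; st(); snap('top'); st()"
```

```text
t 23.85 th -138.6 tau [-0.396  1.316  0.481] j6 -0.54 dq6 0.794 q6 2.29 F [-6.8 -3.3  8.4] op 6.9 [ 0.5903 -0.046   0.0627]
t 23.9 th -138.9 tau [-0.402  1.261  0.399] j6 0.224 dq6 -0.14 q6 2.29 F [-6.2 -1.6  7.1] op 6.6 [ 0.5903 -0.046   0.0627]
```

>>> drive_tool:
  targets:
    - {"dx": 0,"dy": 0,"dz": 0.025,"rx": 0,"ry": 0,"rz": 0.1,"gripper": 0}
    - {"dx": 0,"dy": 0,"dz": 0.05,"rx": 0,"ry": 0,"rz": 0.19,"gripper": 0}

```text
t: 24.15
ee_pos: [0.5903, -0.046, 0.0625]
tcp_rot: [0.868, -0.496, 0.001, 0.0]
ft_force: [-7.7, -1.9, 10.7]
opening: 0.0067
```

```bash
python3 -c "from h import *; st(); snap('top'); st(); go(.5286,.1189,.0675,157.8)"
```

```text
t 24.15 th -149.5 tau [-0.326  1.407  0.603] j6 -0.326 dq6 0.709 q6 2.47 F [-7.7 -1.9 10.7] op 6.7 [ 0.5903 -0.046   0.0625]
t 24.2 th -149.7 tau [-0.404  1.419  0.453] j6 0.309 dq6 -0.125 q6 2.48 F [-7.8 -2.6  9.6] op 6.7 [ 0.5903 -0.046   0.0625]
th now -149.7 q [-0.13  0.11  1.54 -0.    1.49  2.48] d [-17.35  -2.99  -0.53] r [-0.001 -0.002  0.916]
```

>>> drive_tool:
  targets:
    - {"dx": 0,"dy": 0,"dz": 0,"rx": 0,"ry": 0,"rz": 0,"gripper": 0.6}
    - {"dx": 0,"dy": 0,"dz": 0,"rx": 0,"ry": 0,"rz": 0,"gripper": 0.6}
    - {"dx": 0,"dy": 0,"dz": -2,"rx": 0,"ry": 0,"rz": 0,"gripper": 0.6}
    - {"dx": 0,"dy": 0,"dz": -5,"rx": 0,"ry": 0,"rz": -0.1,"gripper": 0.6}
    - {"dx": -3,"dy": -0.5,"dz": -6,"rx": 0,"ry": 0,"rz": -0.28,"gripper": 0.6}
    - {"dx": -7,"dy": -1.2,"dz": -6,"rx": 0,"ry": 0,"rz": -0.46,"gripper": 0.6}
    - {"dx": -11,"dy": -1.9,"dz": -6,"rx": 0,"ry": 0,"rz": -0.64,"gripper": 0.6}
    - {"dx": -15,"dy": -2.6,"dz": -6,"rx": 0,"ry": 0,"rz": -0.82,"gripper": 0.6}
    - {"dx": -17.3,"dy": -3,"dz": -6,"rx": 0,"ry": 0,"rz": -1.0,"gripper": 0.6}
    - {"dx": -17.3,"dy": -3,"dz": -6,"rx": 0,"ry": 0,"rz": -1.18,"gripper": 0.6}
    - {"dx": -17.3,"dy": -3,"dz": -6,"rx": 0,"ry": 0,"rz": -1.36,"gripper": 0.6}
    - {"dx": -17.3,"dy": -3,"dz": -6,"rx": 0,"ry": 0,"rz": -1.54,"gripper": 0.6}

```text
t: 25.7
ee_pos: [0.5284, 0.1192, 0.1221]
tcp_rot: [0.968, 0.252, 0.001, 0.0]
ft_force: [0.0, -0.5, -0.6]
opening: 0.0513
```

>>> drive_tool:
  targets:
    - {"dx": 0,"dy": 0,"dz": 0,"rx": 0,"ry": 0,"rz": -0.18,"gripper": 0.6}
    - {"dx": 0,"dy": 0,"dz": 0,"rx": 0,"ry": 0,"rz": -0.36,"gripper": 0.6}
    - {"dx": 0,"dy": 0,"dz": 0,"rx": 0,"ry": 0,"rz": -0.54,"gripper": 0.6}
    - {"dx": 0,"dy": 0,"dz": 0,"rx": 0,"ry": 0,"rz": -0.72,"gripper": 0.6}
    - {"dx": 0,"dy": 0,"dz": 0,"rx": 0,"ry": 0,"rz": -0.9,"gripper": 0.6}
    - {"dx": 0,"dy": 0,"dz": 0,"rx": 0,"ry": 0,"rz": -1.08,"gripper": 0.6}
    - {"dx": 0,"dy": 0,"dz": 0,"rx": 0,"ry": 0,"rz": -1.26,"gripper": 0.6}
    - {"dx": 0,"dy": 0,"dz": 0,"rx": 0,"ry": 0,"rz": -1.44,"gripper": 0.6}
    - {"dx": 0,"dy": 0,"dz": 0,"rx": 0,"ry": 0,"rz": -1.62,"gripper": 0.6}
    - {"dx": 0,"dy": 0,"dz": 0,"rx": 0,"ry": 0,"rz": -1.8,"gripper": 0.6}
    - {"dx": 0,"dy": 0,"dz": 0,"rx": 0,"ry": 0,"rz": -1.98,"gripper": 0.6}
    - {"dx": 0,"dy": 0,"dz": 0,"rx": 0,"ry": 0,"rz": -2.16,"gripper": 0.6}

```text
t: 27.2
ee_pos: [0.5285, 0.119, 0.1221]
tcp_rot: [0.234, 0.972, 0.0, 0.001]
ft_force: [-0.2, 0.1, 0.0]
opening: 0.0511
```

>>> drive_tool:
  targets:
    - {"dx": 0,"dy": 0,"dz": 0,"rx": 0,"ry": 0,"rz": -0.18,"gripper": 0.6}
    - {"dx": 0,"dy": 0,"dz": 0,"rx": 0,"ry": 0,"rz": -0.36,"gripper": 0.6}
    - {"dx": 0,"dy": 0,"dz": 0,"rx": 0,"ry": 0,"rz": -0.54,"gripper": 0.6}
    - {"dx": 0,"dy": 0,"dz": 0,"rx": 0,"ry": 0,"rz": -0.72,"gripper": 0.6}
    - {"dx": 0,"dy": 0,"dz": 0,"rx": 0,"ry": 0,"rz": -0.9,"gripper": 0.6}
    - {"dx": 0,"dy": 0,"dz": 0,"rx": 0,"ry": 0,"rz": -1.08,"gripper": 0.6}
    - {"dx": 0,"dy": 0,"dz": 0,"rx": 0,"ry": 0,"rz": -1.26,"gripper": 0.6}
    - {"dx": 0,"dy": 0,"dz": 0,"rx": 0,"ry": 0,"rz": -1.3,"gripper": 0.6}
    - {"dx": 0,"dy": 0,"dz": 0,"rx": 0,"ry": 0,"rz": -1.3,"gripper": 0.6}
    - {"dx": 0,"dy": 0,"dz": 0,"rx": 0,"ry": 0,"rz": -1.3,"gripper": 0.6}

```text
t: 28.45
ee_pos: [0.5282, 0.1189, 0.1212]
tcp_rot: [-0.399, 0.917, -0.0, 0.001]
ft_force: [-0.2, -0.4, 0.3]
opening: 0.0515
```

```bash
python3 - <<'E'
from h import *
im,d,K,k1,cw=snap('wrist'); P=pts(d,K,k1,cw); nuts(P,.058,.082,np.array([.5286,.1189,.04]))
st(); go(.5286,.1189,.0675,157.8)
E
```

```text
px [278. 242.] 1453 mean [526.6 116.6  73. ] rect [528.3 118.6] [46.3  8.3] ztop [0.0749 0.0759] wing 67.9
t 28.5 th 137.0 tau [0.008 0.026 0.054] j6 0.005 dq6 -0.003 q6 -2.23 F [-0.4 -0.   0.3] op 51.2 [0.5282 0.1188 0.121 ]
th now 137.0 q [ 0.16 -0.05  1.6   0.    1.59 -2.23] d [-0.03 -0.02  5.35] r [-0.001  0.001 -0.363]
```

>>> drive_tool:
  targets:
    - {"dx": -0.03,"dy": -0.02,"dz": 0,"rx": 0,"ry": 0,"rz": -0.15,"gripper": 0.6}
    - {"dx": -0.03,"dy": -0.02,"dz": 1,"rx": 0,"ry": 0,"rz": -0.28,"gripper": 0.6}
    - {"dx": -0.03,"dy": -0.02,"dz": 2,"rx": 0,"ry": 0,"rz": -0.33,"gripper": 0.5}
    - {"dx": -0.03,"dy": -0.02,"dz": 4,"rx": 0,"ry": 0,"rz": -0.345,"gripper": 0.4}
    - {"dx": -0.03,"dy": -0.02,"dz": 5.25,"rx": 0,"ry": 0,"rz": -0.345,"gripper": 0.3}
    - {"dx": -0.03,"dy": -0.02,"dz": 5.25,"rx": 0,"ry": 0,"rz": -0.345,"gripper": 0.3}
    - {"dx": -0.03,"dy": -0.02,"dz": 5.25,"rx": 0,"ry": 0,"rz": -0.345,"gripper": 0}
    - {"dx": -0.03,"dy": -0.02,"dz": 5.25,"rx": 0,"ry": 0,"rz": -0.345,"gripper": 0}
    - {"dx": -0.03,"dy": -0.02,"dz": 5.25,"rx": 0,"ry": 0,"rz": -0.345,"gripper": 0}
    - {"dx": -0.03,"dy": -0.02,"dz": 5.25,"rx": 0,"ry": 0,"rz": -0.345,"gripper": 0}
    - {"dx": -0.03,"dy": -0.02,"dz": 5.25,"rx": 0,"ry": 0,"rz": -0.345,"gripper": 0}

```text
t: 29.88
ee_pos: [0.5287, 0.1188, 0.0685]
tcp_rot: [-0.551, 0.835, -0.0, 0.0]
ft_force: [1.3, -0.4, 1.2]
opening: 0.0069
```

>>> drive_tool:
  targets:
    - {"dx": 0,"dy": 0,"dz": 0.025,"rx": 0,"ry": 0,"rz": 0.1,"gripper": 0}
    - {"dx": 0,"dy": 0,"dz": 0.05,"rx": 0,"ry": 0,"rz": 0.2,"gripper": 0}
    - {"dx": 0,"dy": 0,"dz": 0.075,"rx": 0,"ry": 0,"rz": 0.3,"gripper": 0}
    - {"dx": 0,"dy": 0,"dz": 0.1,"rx": 0,"ry": 0,"rz": 0.4,"gripper": 0}

```text
t: 30.38
ee_pos: [0.5289, 0.1188, 0.0675]
tcp_rot: [-0.372, 0.928, -0.0, 0.001]
ft_force: [2.2, -1.5, 1.0]
opening: 0.0067
```

```bash
python3 -c "from h import *; st(); snap('top'); st()"
```

```text
t 30.38 th 133.7 tau [-0.204 -0.276  0.394] j6 -0.708 dq6 0.791 q6 -2.18 F [ 2.2 -1.5  1. ] op 6.7 [0.5289 0.1188 0.0675]
t 30.43 th 133.5 tau [-0.217 -0.251  0.267] j6 -0.026 dq6 -0.158 q6 -2.17 F [ 1.8 -2.3  0.6] op 6.7 [0.5288 0.1188 0.0674]
```

>>> drive_tool:
  targets:
    - {"dx": 0,"dy": 0,"dz": 0.025,"rx": 0,"ry": 0,"rz": 0.1,"gripper": 0}
    - {"dx": 0,"dy": 0,"dz": 0.05,"rx": 0,"ry": 0,"rz": 0.2,"gripper": 0}
    - {"dx": 0,"dy": 0,"dz": 0.075,"rx": 0,"ry": 0,"rz": 0.3,"gripper": 0}

```text
t: 30.8
ee_pos: [0.5289, 0.1187, 0.0667]
tcp_rot: [-0.23, 0.973, -0.0, 0.001]
ft_force: [1.9, -1.8, 0.7]
opening: 0.0067
```

```bash
python3 -c "from h import *; st(); snap('top'); st()"
```

```text
t 30.8 th 116.6 tau [-0.261 -0.33   0.437] j6 -0.708 dq6 0.794 q6 -1.88 F [ 1.9 -1.8  0.7] op 6.7 [0.5289 0.1187 0.0667]
t 30.85 th 116.4 tau [-0.241 -0.406  0.247] j6 -0.004 dq6 -0.156 q6 -1.87 F [ 2.  -1.7  0.7] op 7.1 [0.5289 0.1186 0.0667]
```

Free baseline is j6 −0.708 at 40°.

>>> drive_tool:
  targets:
    - {"dx": 0,"dy": 0,"dz": 0.025,"rx": 0,"ry": 0,"rz": 0.1,"gripper": 0}
    - {"dx": 0,"dy": 0,"dz": 0.05,"rx": 0,"ry": 0,"rz": 0.2,"gripper": 0}
    - {"dx": 0,"dy": 0,"dz": 0.075,"rx": 0,"ry": 0,"rz": 0.3,"gripper": 0}
    - {"dx": 0,"dy": 0,"dz": 0.1,"rx": 0,"ry": 0,"rz": 0.4,"gripper": 0}

```text
t: 31.35
ee_pos: [0.529, 0.1185, 0.0657]
tcp_rot: [-0.033, 0.999, -0.0, 0.001]
ft_force: [4.1, -1.8, 0.8]
opening: 0.0068
```

```bash
python3 -c "from h import *; st(); snap('top'); st()"
```

```text
t 31.35 th 93.8 tau [-0.367 -0.401  0.327] j6 -0.708 dq6 0.793 q6 -1.48 F [ 4.1 -1.8  0.8] op 6.8 [0.529  0.1185 0.0657]
t 31.4 th 93.5 tau [-0.341 -0.497  0.209] j6 0.013 dq6 -0.154 q6 -1.47 F [ 2.4 -2.4  1.3] op 7.1 [0.529  0.1185 0.0656]
```

>>> drive_tool:
  targets:
    - {"dx": 0,"dy": 0,"dz": 0.025,"rx": 0,"ry": 0,"rz": 0.1,"gripper": 0}
    - {"dx": 0,"dy": 0,"dz": 0.05,"rx": 0,"ry": 0,"rz": 0.2,"gripper": 0}
    - {"dx": 0,"dy": 0,"dz": 0.075,"rx": 0,"ry": 0,"rz": 0.3,"gripper": 0}
    - {"dx": 0,"dy": 0,"dz": 0.1,"rx": 0,"ry": 0,"rz": 0.4,"gripper": 0}

```text
t: 31.9
ee_pos: [0.529, 0.1183, 0.0647]
tcp_rot: [0.166, 0.986, -0.0, 0.001]
ft_force: [2.6, -3.0, 1.2]
opening: 0.0067
```

```bash
python3 -c "from h import *; st(); snap('top'); st()"
```

```text
t 31.9 th 70.9 tau [-0.493 -0.513  0.404] j6 -0.709 dq6 0.794 q6 -1.08 F [ 2.6 -3.   1.2] op 6.7 [0.529  0.1183 0.0647]
t 31.95 th 70.7 tau [-0.516 -0.53   0.248] j6 0.027 dq6 -0.151 q6 -1.08 F [ 3.6 -3.   1. ] op 6.9 [0.529  0.1183 0.0646]
```

>>> drive_tool:
  targets:
    - {"dx": 0,"dy": 0,"dz": 0.025,"rx": 0,"ry": 0,"rz": 0.1,"gripper": 0}
    - {"dx": 0,"dy": 0,"dz": 0.05,"rx": 0,"ry": 0,"rz": 0.2,"gripper": 0}
    - {"dx": 0,"dy": 0,"dz": 0.075,"rx": 0,"ry": 0,"rz": 0.3,"gripper": 0}
    - {"dx": 0,"dy": 0,"dz": 0.1,"rx": 0,"ry": 0,"rz": 0.4,"gripper": 0}

```text
t: 32.45
ee_pos: [0.5289, 0.1182, 0.0636]
tcp_rot: [0.358, 0.934, -0.0, 0.001]
ft_force: [2.4, -4.4, 1.4]
opening: 0.0066
```

```bash
python3 -c "from h import *; st(); snap('top'); st()"
```

```text
t 32.45 th 48.0 tau [-0.701 -0.493  0.323] j6 -0.71 dq6 0.794 q6 -0.68 F [ 2.4 -4.4  1.4] op 6.6 [0.5289 0.1182 0.0636]
t 32.5 th 47.8 tau [-0.744 -0.561  0.269] j6 0.112 dq6 -0.144 q6 -0.68 F [ 2.  -4.8  0.5] op 7.1 [0.5289 0.1182 0.0636]
```

Still free at 109°.

>>> drive_tool:
  targets:
    - {"dx": 0,"dy": 0,"dz": 0.025,"rx": 0,"ry": 0,"rz": 0.1,"gripper": 0}
    - {"dx": 0,"dy": 0,"dz": 0.05,"rx": 0,"ry": 0,"rz": 0.2,"gripper": 0}
    - {"dx": 0,"dy": 0,"dz": 0.075,"rx": 0,"ry": 0,"rz": 0.3,"gripper": 0}

```text
t: 32.88
ee_pos: [0.5288, 0.1181, 0.0629]
tcp_rot: [0.493, 0.87, -0.0, 0.001]
ft_force: [2.7, -4.1, 1.8]
opening: 0.0064
```

```bash
python3 -c "from h import *; st(); snap('top'); st()"
```

```text
t 32.88 th 30.9 tau [-0.733 -0.458  0.359] j6 -0.712 dq6 0.792 q6 -0.38 F [ 2.7 -4.1  1.8] op 6.4 [0.5288 0.1181 0.0629]
t 32.92 th 30.6 tau [-0.724 -0.442  0.271] j6 0.111 dq6 -0.141 q6 -0.38 F [ 2.6 -4.8  1.8] op 6.9 [0.5288 0.1181 0.0628]
```

>>> drive_tool:
  targets:
    - {"dx": 0,"dy": 0,"dz": 0.025,"rx": 0,"ry": 0,"rz": 0.1,"gripper": 0}
    - {"dx": 0,"dy": 0,"dz": 0.05,"rx": 0,"ry": 0,"rz": 0.2,"gripper": 0}
    - {"dx": 0,"dy": 0,"dz": 0.075,"rx": 0,"ry": 0,"rz": 0.3,"gripper": 0}

```text
t: 33.3
ee_pos: [0.5287, 0.118, 0.0623]
tcp_rot: [0.618, 0.786, -0.0, 0.001]
ft_force: [1.8, -4.3, 3.3]
opening: 0.0065
```

```bash
python3 -c "from h import *; st(); snap('top'); st()"
```

```text
t 33.3 th 13.7 tau [-0.849 -0.272  0.386] j6 -0.638 dq6 0.793 q6 -0.08 F [ 1.8 -4.3  3.3] op 6.5 [0.5287 0.118  0.0623]
t 33.35 th 13.4 tau [-0.9   -0.293  0.308] j6 0.162 dq6 -0.14 q6 -0.08 F [ 1.6 -5.   2.7] op 6.5 [0.5287 0.118  0.0623]
```

Contact: Δ≈0.073.

>>> drive_tool:
  targets:
    - {"dx": 0,"dy": 0,"dz": 0.025,"rx": 0,"ry": 0,"rz": 0.1,"gripper": 0}
    - {"dx": 0,"dy": 0,"dz": 0.05,"rx": 0,"ry": 0,"rz": 0.2,"gripper": 0}
    - {"dx": 0,"dy": 0,"dz": 0.075,"rx": 0,"ry": 0,"rz": 0.3,"gripper": 0}

```text
t: 33.72
ee_pos: [0.5286, 0.118, 0.062]
tcp_rot: [0.728, 0.685, -0.0, 0.001]
ft_force: [-0.5, -5.3, 6.6]
opening: 0.0065
```

```bash
python3 -c "from h import *; st(); snap('top'); st()"
```

```text
t 33.73 th -3.5 tau [-0.929  0.068  0.542] j6 -0.529 dq6 0.792 q6 0.22 F [-0.5 -5.3  6.6] op 6.5 [0.5286 0.118  0.062 ]
t 33.77 th -3.7 tau [-0.924  0.027  0.391] j6 0.234 dq6 -0.14 q6 0.22 F [-0.3 -4.9  4.9] op 6.9 [0.5286 0.118  0.062 ]
```

Δ=0.18; another 0.19 rad will bring it to about 0.25.

>>> drive_tool:
  targets:
    - {"dx": 0,"dy": 0,"dz": 0.025,"rx": 0,"ry": 0,"rz": 0.1,"gripper": 0}
    - {"dx": 0,"dy": 0,"dz": 0.05,"rx": 0,"ry": 0,"rz": 0.19,"gripper": 0}

```text
t: 34.02
ee_pos: [0.5285, 0.118, 0.0618]
tcp_rot: [0.79, 0.613, -0.0, 0.001]
ft_force: [-1.9, -5.1, 8.7]
opening: 0.0069
```

```bash
python3 -c "from h import *; st(); snap('top'); st()"
```

```text
t 34.02 th -14.4 tau [-0.959  0.267  0.542] j6 -0.315 dq6 0.712 q6 0.41 F [-1.9 -5.1  8.7] op 6.9 [0.5285 0.118  0.0618]
t 34.08 th -14.6 tau [-0.951  0.215  0.483] j6 0.321 dq6 -0.127 q6 0.41 F [-0.8 -5.7  7. ] op 6.8 [0.5285 0.118  0.0618]
```

>>> drive_tool:
  targets:
    - {"dx": 0,"dy": 0,"dz": 0,"rx": 0,"ry": 0,"rz": 0,"gripper": 0.6}
    - {"dx": 0,"dy": 0,"dz": 0,"rx": 0,"ry": 0,"rz": 0,"gripper": 0.6}
    - {"dx": 0,"dy": 0,"dz": -2,"rx": 0,"ry": 0,"rz": 0,"gripper": 0.6}
    - {"dx": 0,"dy": 0,"dz": -6,"rx": 0,"ry": 0,"rz": 0,"gripper": 0.6}
    - {"dx": -2,"dy": 1,"dz": -12,"rx": 0,"ry": 0,"rz": 0.15,"gripper": 1}
    - {"dx": -5,"dy": 2,"dz": -17,"rx": 0,"ry": 0,"rz": 0.3,"gripper": 1}
    - {"dx": -8,"dy": 3,"dz": -20,"rx": 0,"ry": 0,"rz": 0.3,"gripper": 1}
    - {"dx": -8,"dy": 3,"dz": -20,"rx": 0,"ry": 0,"rz": 0.3,"gripper": 1}
    - {"dx": -8,"dy": 3,"dz": -20,"rx": 0,"ry": 0,"rz": 0.3,"gripper": 1}

```text
t: 35.2
ee_pos: [0.5371, 0.0344, 0.2601]
tcp_rot: [0.873, 0.487, -0.0, -0.0]
ft_force: [-0.4, -0.1, -0.4]
opening: 0.0855
```

```bash
python3 - <<'E'
from h import *
st()
im,d,K,k1,cw=snap('wrist','w3.png'); P=pts(d,K,k1,cw)
nuts(P,.055,.082,np.array([.56,.036,.13]))
hsv=cv2.cvtColor(im,cv2.COLOR_RGB2HSV)
c=np.array([.5593,.0368]); a=np.radians(65.5); U=np.array([[np.cos(a),np.sin(a)],[-np.sin(a),np.cos(a)]])
L=(P[...,:2]-c)@U.T
m=(hsv[...,2]<70)&(P[...,2]>.02)&(P[...,2]<.045)&(np.abs(L).max(-1)<.082)
q=P[m]; A=np.c_[q[:,:2]-c,np.ones(len(q))]; f=np.linalg.lstsq(A,q[:,2],rcond=None)[0]; print('plane',f.round(5),m.sum())
im,d,K,k1,cw=snap('top','top3.png')
E
```

```text
t 35.2 th -31.7 tau [ 0.057 -0.035  0.039] j6 -0.018 dq6 0.001 q6 0.55 F [-0.4 -0.1 -0.4] op 85.5 [0.5371 0.0344 0.2601]
px [359.  95.] 605 mean [641.   68.8  66.4] rect [641.  68.] [45.7  8.6] ztop [0.0676 0.0688] wing 35.0
px [223. 114.] 554 mean [529.8 118.7  67. ] rect [529.  118.5] [45.8  8.2] ztop [0.0679 0.0691] wing 77.1
px [366. 225.] 443 mean [590.  -43.1  66.2] rect [590.4 -45.2] [ 8.2 45.5] ztop [0.0676 0.0688] wing 121.0
px [245. 240.] 475 mean [479.1   7.   66. ] rect [478.1   5.9] [45.6  8.9] ztop [0.0678 0.069 ] wing 0.8
plane [-0.00122  0.00052  0.03142] 20868
```

View pics/w3.png

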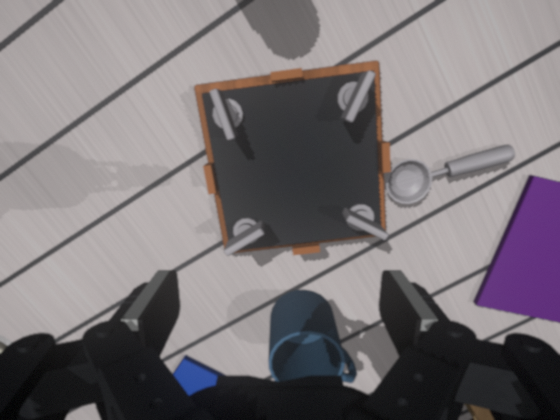

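View pics/top3.png

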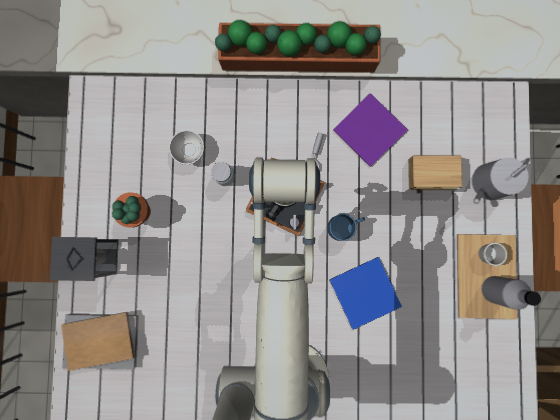

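```bash
python3 -c "from h import *; robot.sign_off()"
```

```text
the job is handed in; nothing more can be done
```

The flower press is closed: all four wing nuts are snug, the plate is down and level, and the job is handed in at about 35 s of the 72 s allowed.

- **Order and turns:** I went crosswise: the far nut at (0.64, 0.07), its diagonal at (0.48, 0.01), then (0.59, −0.05), then (0.53, 0.12). They turned about 173°, 177°, 170° and 171° clockwise.
- **Snugness:** I stopped each nut at an estimated 0.23–0.25 N m above its own free running torque. The wrist torque readings were noisy: most lay within about 0.06 N m of that estimate. One reading on the first nut suggested 0.37 N m, just past the forced limit. The reading after it gave 0.23, so I took the high one for noise. I did not re-grip the first two nuts after tightening the others.
- **Plate:** it came down about 6 mm and its fitted slope is about 1 mrad. The tops of the four nuts agree within 0.3 mm.
- **Slip:** the nut angles in the last picture match the gripper's turns within about 1–2°.
- **Surroundings:** the last pictures showed the breakfast things and the look-alikes where they were, judged by eye, with the gripper open and clear of the press.

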